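Make up a paperweight set on the spring scale

ROBOT

A 6-joint arm with a two-finger parallel gripper is mounted at the origin on the work surface. World frame = base frame: x ahead of the robot, y to its left, z up, the work surface at z = 0. Lengths are in m, angles in degrees, forces in N, time in s.
With the tool pointing down it reaches from about 0.375 to 0.9 m from the base axis. Payload 3.1 kg.
Tool frame: the origin (TCP) lies between the finger pads; the fingertips stand 8 mm ahead of it and the grasp point (between the pads) lies 11 mm behind it (robot.tcp_to_tips is the distance from the TCP to the fingertips, in m); z points along the fingers, y is the direction in which the jaws open and shut (so a half turn about z gives the same grasp; the last joint's range is limited). The gripper opens to 85 mm and grips with 20 to 120 N. Pads are 22 mm wide; open, the fingers measure 114 mm over their backs; the gripper's body (76 mm by 85 mm) begins 54 mm behind the grasp point. The pads swing forward as they close: fully open they stand 13 mm farther back than shut.
Start: joints at [57.382, 30.224, 82.088, -0, 67.689, -10.227], TCP at [0.238, 0.578, 0.239] pointing down, gripper open.
Joint ranges: [-176.69, 176.69], [-43.24, 126.21], [12.49, 139.97], [-82, 262], [0, 151.66], [-163.58, 163.58]. Speed limits (degrees/s): [159.86, 159.86, 180, 180, 180, 180].

INTERFACE

Orientations are given as [roll, pitch, yaw] about the fixed x, y, z axes, in that order (R = Rz(yaw) Ry(pitch) Rx(roll)).
In Python, from cell import robot, imaging gives the robot as it stands. The module is installed in compiled form; this text tells all that it offers.
- The arm moves only by the tool send_rows, never from a script. Its argument "series" is a list of rows, each a list of 3 entries, a list of its own where there are three numbers: the shift along the world's x, y, z in units of 30 mm (1.0 is 30 mm), then the turn about the world's z in units of 4 degrees (1.0 is 4 degrees), then the gripper's target within -1 to 1 (shut at 1, half-way at 0, fully open at -1). A call has 1 to 20 rows; each row shifts and turns the commanded pose from where the row before left it; what a row does not reach is not made up. A row lasts 1/12 s, in which the tool goes at most 41.7 mm and 7.16 degrees, less where a joint would pass 70% of its speed; a pose out of reach is approached as far as the arm can. A call with a number of a shift or a turn outside -1 to 1 is refused whole. A call with a gripper value outside its range is refused whole. The fingers move at their own pace and stop on an object; "squeeze" is the grip in N (left out, the last holds). Time passes only in rows, so rows that do not move let the fingers close. It gives the time, the measured TCP pose, the force and the opening at its end, in the units of the state.
- robot.state(): the state, without advancing time (a new reading comes with each control period).
- imaging.get_image(name): name is "scene" or "top"; returns (picture, depth): 400x640x3 uint8, blue, green, red; 400x640 float32, m along the optical axis (not along the pixel's ray), 0 where there is no reading.
- imaging.camera_model(name): a dict with "intrinsics" (3x3 intrinsics, pixels), "R" (3x3) and "t" (3): a world point X has camera coordinates R X + t. Camera axes: x right, y down, z forward; pixel columns grow to the right and rows downward; lengths in m; the calibration is good to about 2 mm. A picture is of the moment at which its call begins. camera_model takes no time and is no camera call.
- robot.finish_job(): hands the job in, once; it reports no verdict.
The state is a dict: "t": time; "qpos": joint angles; "qvel": joint speeds; "joint_torque": joint torques, N m; "eef_pos": TCP position; "orientation": TCP orientation; "contact_force": force on the tool from outside, world axes, zero at the start; "torque": the same for the moment, N m; "width": finger opening in m.
Only numpy, scipy, OpenCV 4.12 (cv2) and the standard library are available. Lean on these libraries where they do the work, as an engineer would, in place of code of your own. Each camera call takes 0.05 s, during which the arm holds its last target.

TASK

Make up one calligrapher's set of ring paperweights by weight: thread steel rings one at a time over the post of the spring scale, setting each down gently, without jolting the pan or pressing it down much deeper than the rings themselves do, until the scale's pointer has sunk level with the brass marker block, between its upper and lower edges. Leave the rings you do not need lying flat on the table, and leave the marker and the other things alone.

Things in the scene. Friction and masses are not known exactly. Their poses are not given: they have to be found in the camera images.
- scale: Small grey spring scale, fixed to the table. Origin on the table plane under the middle of its pan; its x axis points to the side with pointer and marker. Housing 100 mm wide (y), x from -70 to +105 mm, 54 mm high. Above it a flat round steel pan, 90 mm across, 5 mm thick, no rim, top 125 mm above the table when joint pan is 0; it sinks straight down on a soft spring.
- post_home (a point): Fixed point 175 mm above the scale's origin, near the tip of the upright steel post on the pan (height for joint pan 0; it sinks with the pan). Post 14 mm thick, 50 mm tall, flat tip. Its foot is loose: the post stands 3 to 6.5 mm off this point, in a direction that is not reported, and stays there unless pushed sideways by over 2 N. Find it by feel or sight.
- pan (a joint): How far the pan has sunk, m: about 0.002 when empty, grows downward, must stay under 0.038, bottom stop 0.054. Spring about 135 N/m (1 N sinks it 7.4 mm); each ring sinks it some 7 to 9 mm. A ring pressed on the tip of the post sinks it too; the pan springs back up when the post enters the hole.
- pointer (a point): Tip of the thin dark horizontal pointer (3 mm thick) under the pan's edge, on the scale's +x side, 86 mm out and 12 mm below the pan's top; moves down with the pan. Point at mid thickness.
- mark_mid (a point): Marker: small brass block 12 mm tall (18 mm wide) on the short aluminium column beside the pointer; point at the edge next to the pointer, half-way up the block. Its height is preset differently each time, 12.5 to 21 mm of sinking (joint pan about 0.0125 to 0.021) bringing the pointer to its upper edge. Two or three rings are needed. Leave it as it is set.
- ring0_mid (a point): Plain steel ring paperweight lying flat, 40 mm across, 14 mm tall, through hole 17 mm, about 110 g (each differs by up to 15 per cent). Point: centre of the ring, half-way up (7 mm above its underside).
- ring1_mid (a point): Plain steel ring paperweight lying flat, 40 mm across, 14 mm tall, through hole 17 mm, about 110 g (each differs by up to 15 per cent). Point: centre of the ring, half-way up (7 mm above its underside).
- ring2_mid (a point): Plain steel ring paperweight lying flat, 40 mm across, 14 mm tall, through hole 17 mm, about 110 g (each differs by up to 15 per cent). Point: centre of the ring, half-way up (7 mm above its underside).
- ring3_mid (a point): Plain steel ring paperweight lying flat, 40 mm across, 14 mm tall, through hole 17 mm, about 110 g (each differs by up to 15 per cent). Point: centre of the ring, half-way up (7 mm above its underside).
- ring4_mid (a point): Plain steel ring paperweight lying flat, 40 mm across, 14 mm tall, through hole 17 mm, about 110 g (each differs by up to 15 per cent). Point: centre of the ring, half-way up (7 mm above its underside).
- tape: Roll of pale paper tape lying flat, 60 mm across, 18 mm tall, hole 44 mm. Leave alone. Origin: centre of the underside.
- tin: Flat aluminium nib tin 55 x 38 x 14 mm. Leave alone. Origin: centre of the underside.
- cap: Loose solid black screw cap, 38 mm across, 18 mm tall, no hole. Leave alone. Origin: centre of the underside.
Not all that is in view belongs to the job. Leave any green or pink look-alike of the part that bears ring4_mid alone. Leave any pink look-alike of the part that bears ring3_mid alone.

How it is judged (in metres and radians):
On the way:
1. a first ring has been threaded on the post and let go, the pointer still above the marker (((horizontal distance between ring0_mid and scale below 0.009 m and z of ring0_mid in the frame of pointer between 0.012 and 0.062 m) or (horizontal distance between ring1_mid and scale below 0.009 m and z of ring1_mid in the frame of pointer between 0.012 and 0.062 m) or (horizontal distance between ring2_mid and scale below 0.009 m and z of ring2_mid in the frame of pointer between 0.012 and 0.062 m) or (horizontal distance between ring3_mid and scale below 0.009 m and z of ring3_mid in the frame of pointer between 0.012 and 0.062 m) or (horizontal distance between ring4_mid and scale below 0.009 m and z of ring4_mid in the frame of pointer between 0.012 and 0.062 m)) and contact force between the fingers and anything else below 0.05 N and z of pointer in the frame of mark_mid above 0 m), for 0.2 s.
At the end, for the whole second after the job is handed in: The pointer is level with the marker block (pointer height within 7 mm of the block's middle, the block being 12 mm tall), the pan is at rest (under 10 mm/s), and every ring is either threaded on the scale's post or lying flat on the table (z of pointer in the frame of mark_mid between -0.007 and 0.007 m and velocity of joint pan between -0.01 and 0.01 m/s and ((horizontal distance between ring0_mid and scale below 0.009 m and z of ring0_mid in the frame of pointer between 0.012 and 0.062 m) or (height (world z) of ring0_mid below 0.012 m and angle between ring0_mid's own z axis and vertical below 0.2 rad)) and ((horizontal distance between ring1_mid and scale below 0.009 m and z of ring1_mid in the frame of pointer between 0.012 and 0.062 m) or (height (world z) of ring1_mid below 0.012 m and angle between ring1_mid's own z axis and vertical below 0.2 rad)) and ((horizontal distance between ring2_mid and scale below 0.009 m and z of ring2_mid in the frame of pointer between 0.012 and 0.062 m) or (height (world z) of ring2_mid below 0.012 m and angle between ring2_mid's own z axis and vertical below 0.2 rad)) and ((horizontal distance between ring3_mid and scale below 0.009 m and z of ring3_mid in the frame of pointer between 0.012 and 0.062 m) or (height (world z) of ring3_mid below 0.012 m and angle between ring3_mid's own z axis and vertical below 0.2 rad)) and ((horizontal distance between ring4_mid and scale below 0.009 m and z of ring4_mid in the frame of pointer between 0.012 and 0.062 m) or (height (world z) of ring4_mid below 0.012 m and angle between ring4_mid's own z axis and vertical below 0.2 rad))); the robot touches nothing.
It fails at once if the pan is forced down (sunk more than 38 mm) (value of joint pan above 0.038 m).
It fails at once if the pan is jolted (sinks faster than 0.2 m/s, as when a ring is dropped) (velocity of joint pan above 0.2 m/s).
It fails at once if the robot itself presses on the scale with more than 15 N (contact force between any of the fingers, the arm and scale above 15 N).
It fails at once if the marker is shifted by more than 2 mm (distance of mark_mid from where it was at the start of the episode above 0.002 m).
It fails at once if the tape roll, nib tin or screw cap is moved by more than 30 mm (distance of any of tape, tin, cap from where it was at the start of the episode above 0.03 m).
It also fails if it takes over 72 s, if anything falls off the work surface, if the arm or the gripper's body presses on something with over 40 N, if the wrist force passes 120 N, or if a joint passes its speed limit or range.

## Working session

There is one attempt and no reset: what is moved stays moved. The work goes in short steps, Python scripts to look and compute and a tool call to move; the robot and the scene stay as the last step left them, time stands still between calls to the robot, and variables do not carry over. Pictures are saved under pics/ and viewed, and the job is handed in when it is done.

Besides the shell and the picture viewer there is one more tool, called after ">>>" as name(argument=value, ...) on one line, values as JSON. send_rows: Moves the arm, as the interface text tells. Its arguments: {"type":"object","properties":{"series":{"type":"array","items":{"type":"array"}},"squeeze":{"type":"number"}},"required":["series"]}

```bash
mkdir -p pics; ls; cat > h.py <<'E'
import numpy as np,cv2
from cell import robot,imaging
def cm(n):
    m=imaging.camera_model(n);return np.array(m["intrinsics"]),np.array(m["R"]),np.array(m["t"])
def ray(n,u,v):
    K,R,t=cm(n);d=R.T@np.linalg.solve(K,[u,v,1.]);return -R.T@t,d
def onz(n,u,v,z):
    c,d=ray(n,u,v);return c+d*(z-c[2])/d[2]
def proj(n,X):
    K,R,t=cm(n);p=K@(R@np.array(X)+t);return p[:2]/p[2]
E
python3 - <<'E'
from h import *
for n in("scene","top"):
    im,d=imaging.get_image(n);cv2.imwrite(f"pics/{n}0.png",im);np.save(f"{n}0.npy",d)
    K,R,t=cm(n);print(n,K.tolist(),(-R.T@t).round(3),R[2].round(3))
s=robot.state();print(s)
E
```

```text
pics
scene [[409.5614196083282, 0.0, 320.94728984877685], [0.0, 409.5614196083282, 204.64850881172387], [0.0, 0.0, 1.0]] [ 0.928 -0.464  1.001] [-0.38   0.411 -0.829]
top [[408.57556901910795, 0.0, 314.86947403488034], [0.0, 408.57556901910795, 198.9123857502588], [0.0, 0.0, 1.0]] [ 0.383 -0.009  1.034] [ 0.155 -0.024 -0.988]
{'t': 0.1, 'qpos': array([ 5.73790905e+01,  3.02730692e+01,  8.21505971e+01, -5.67974035e-04,
        6.76882644e+01, -1.02262166e+01]), 'qvel': array([-0.05932693, -0.10056304, -0.20139179, -0.04282075,  0.02587888,
        0.04655199]), 'joint_torque': array([-6.07974416e-04, -4.43305564e+01, -1.78585786e+01, -2.78429416e-04,
        3.90456335e-03,  9.64553237e-07]), 'eef_pos': array([0.23773167, 0.57733408, 0.23842895]), 'orientation': array([-1.79889754e+02, -1.93549123e-02,  1.57605505e+02]), 'contact_force': array([ 0.07120404, -0.51155906, -0.07530422]), 'torque': array([0.00443967, 0.05743724, 0.05017141]), 'width': 0.08516664083794359}
```

View pics/scene0.png

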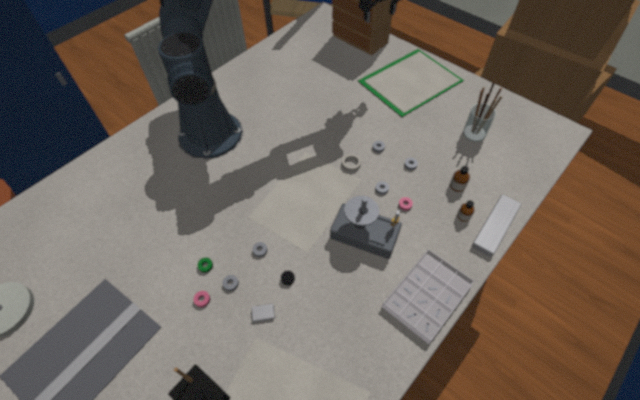

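View pics/top0.png

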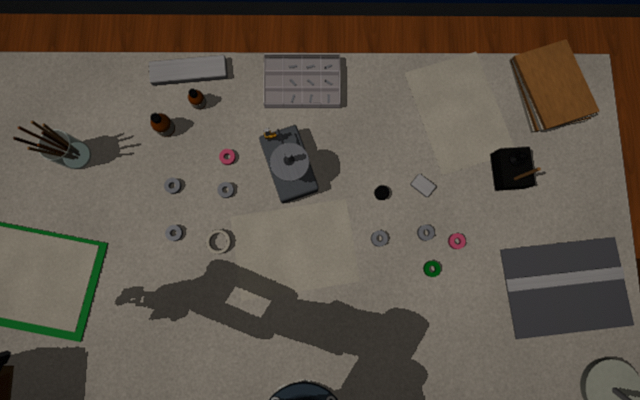

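The steel-grey rings in top are at (173,186), (226,189), (175,232), (380,238) and (426,232). Things that could be mistaken for them are pink (228,157), pink (457,241), green (432,268), the tape (220,241) and the cap (382,192). I'll check these in close crops.

```bash
python3 - <<'E'
from h import *
im=cv2.imread("pics/top0.png");sc=cv2.imread("pics/scene0.png")
a=cv2.resize(im[110:260,150:350],(800,600),interpolation=cv2.INTER_CUBIC);cv2.imwrite("pics/c1.png",a)
a=cv2.resize(im[170:290,360:480],(600,600),interpolation=cv2.INTER_CUBIC);cv2.imwrite("pics/c2.png",a)
a=cv2.resize(sc[170:270,310:430],(720,600),interpolation=cv2.INTER_CUBIC);cv2.imwrite("pics/c3.png",a)
D=np.load("top0.npy");K,R,t=cm("top")
vv,uu=np.mgrid[:400,:640]
P=(np.stack([(uu-K[0,2])/K[0,0]*D,(vv-K[1,2])/K[1,1]*D,D],-1)-t)@R
for u,v in[(173,186),(226,189),(175,232),(380,238),(426,232),(228,157),(457,241),(432,268),(220,241),(382,192),(424,185)]:
    p=P[v-15:v+16,u-15:u+16].reshape(-1,3);dd=D[v-15:v+16,u-15:u+16].ravel()>0
    gx=onz("top",u,v,.007)
    b=im[v-15:v+16,u-15:u+16].reshape(-1,3)
    m=dd&(p[:,2]>.007)&(p[:,2]<.03)&(np.hypot(*(p[:,:2]-gx[:2]).T)<.036)
    q=p[m]; 
    if m.sum()<3: print(u,v,gx.round(3),"few",p[dd][:,2].max() if dd.any() else 0);continue
    (c,r,_)=cv2.minAreaRect(q[:,:2].astype(np.float32)*1000)
    print(u,v,gx.round(4),m.sum(),np.array(c).round(1),np.array(r).round(1),q[:,2].max().round(4),np.median(q[:,2]).round(4),b[m].mean(0).round())
# scale
p=P[115:210,250:330].reshape(-1,3)
for lo,hi in[(.04,.07),(.07,.105),(.105,.13),(.14,.19)]:
    m=(p[:,2]>lo)&(p[:,2]<hi)
    if m.sum()<2: continue
    q=p[m];print(lo,hi,m.sum(),q.mean(0).round(4),np.median(q[:,2]),cv2.minAreaRect(q[:,:2].astype(np.float32)*1000))
E
```

```text
173 186 [0.5799 0.3263 0.007 ] 176 [582.2 328.6] [40.7 38. ] 0.0197 0.0135 [88. 87. 88.]
226 189 [0.5715 0.1922 0.007 ] 172 [570.3 194.6] [39.2 37.2] 0.0187 0.0138 [89. 88. 89.]
175 232 [0.4632 0.3161 0.007 ] 188 [461.5 319.4] [40.  37.4] 0.0197 0.0138 [93. 92. 93.]
380 238 [ 0.4444 -0.1965  0.007 ] 176 [ 445.4 -191.3] [37.6 38.5] 0.0196 0.0142 [86. 85. 86.]
426 232 [ 0.4587 -0.3137  0.007 ] 179 [ 458.7 -309.4] [38.8 38.9] 0.0201 0.0143 [83. 81. 82.]
228 157 [0.6552 0.1892 0.007 ] 174 [657.3 193. ] [40.3 37.8] 0.0188 0.0137 [ 77.  60. 133.]
457 241 [ 0.4354 -0.3912  0.007 ] 190 [ 436.5 -387.5] [39.4 37.7] 0.02 0.0141 [ 72.  54. 127.]
432 268 [ 0.3689 -0.3241  0.007 ] 186 [ 368.7 -320.9] [39.3 38.9] 0.019 0.0148 [20. 68. 10.]
220 241 [0.44   0.2038 0.007 ] 243 [440.1 207.2] [58.8 57.8] 0.0226 0.0174 [ 94. 106. 113.]
382 192 [ 0.5618 -0.2056  0.007 ] 178 [ 560.5 -201.3] [35.4 35.6] 0.0229 0.0181 [13. 14. 14.]
424 185 [ 0.5796 -0.3147  0.007 ] 320 [ 577.3 -307.5] [55.  45.8] 0.0192 0.0145 [106. 108. 111.]
0.04 0.07 1515 [0.6221 0.0326 0.0536] 0.05379128924554631 ((630.8685913085938, 33.425106048583984), (174.1671600341797, 99.99864959716797), 18.998441696166992)
0.07 0.105 64 [0.6864 0.0755 0.0927] 0.09342749851001678 ((689.3374633789062, 76.12012481689453), (16.866851806640625, 27.153175354003906), 20.044790267944336)
0.105 0.13 1185 [0.6177 0.0299 0.1226] 0.1228499661738943 ((635.5188598632812, 31.720359802246094), (132.3051300048828, 89.39008331298828), 10.755847930908203)
0.14 0.19 55 [0.6167 0.0286 0.1646] 0.17144445898526833 ((618.3963623046875, 28.697280883789062), (12.941905975341797, 12.655136108398438), 79.47116088867188)
```

View pics/c1.png

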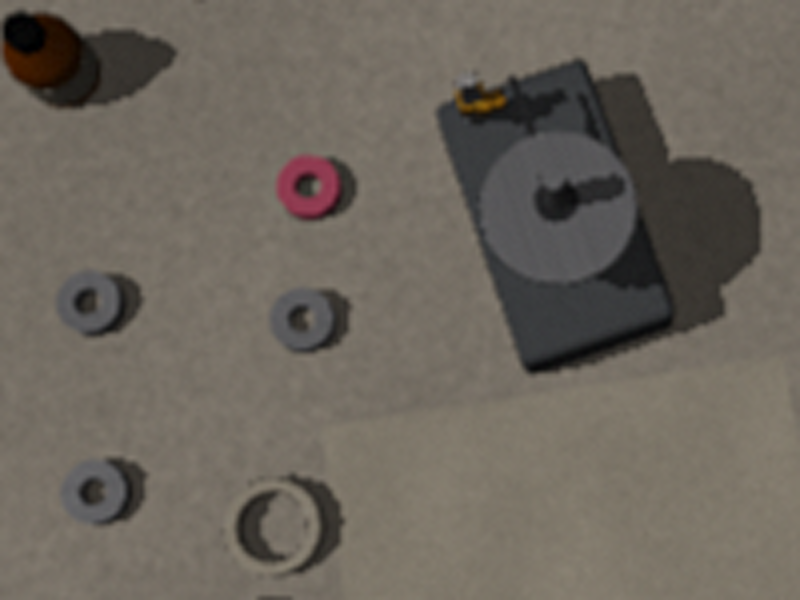

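View pics/c2.png

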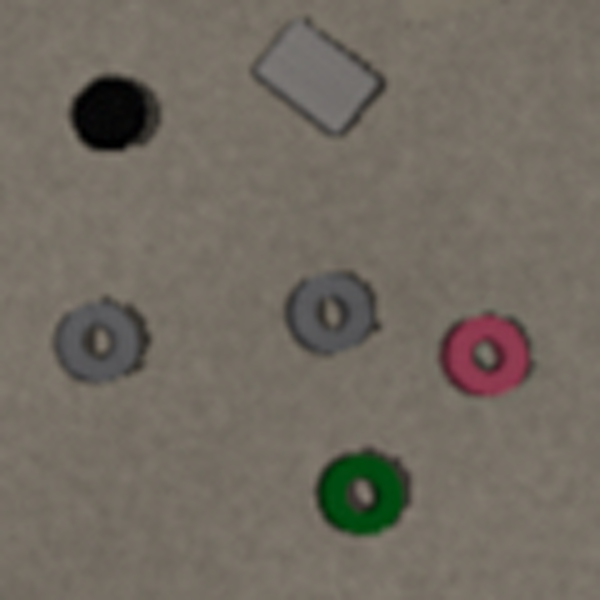

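View pics/c3.png

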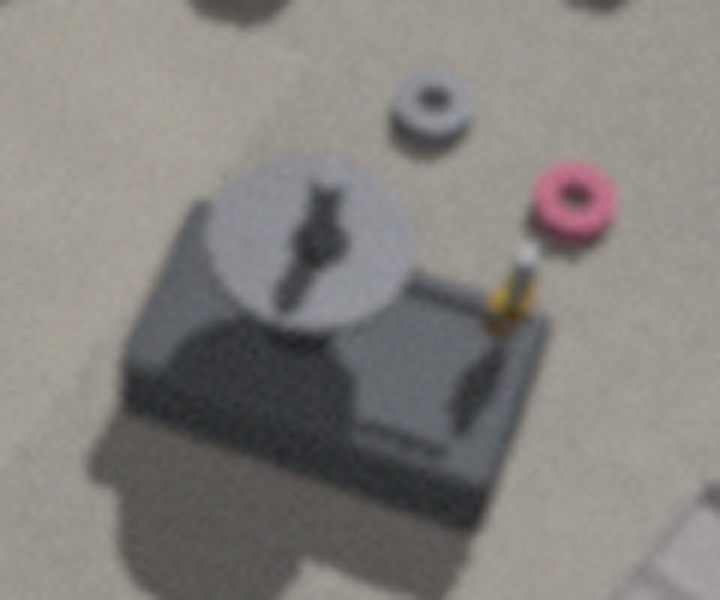

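Crops confirm five grey steel rings; the pink and green ones are look-alikes. The scale origin comes out near (0.614, 0.028) with yaw 19°, and the post tip near (0.618, 0.029). I'll first move above the ring at (0.570, 0.195), turning the jaws on the way.

>>> send_rows(series=[[[0.79,-0.91,0],1,-0.4],[[0.79,-0.91,0],1,-0.4],[[0.79,-0.91,0],1,-0.4],[[0.79,-0.91,0],1,-0.4],[[0.79,-0.91,0],1,-0.4],[[0.79,-0.91,0],1,-0.4],[[0.79,-0.91,0],1,-0.4],[[0.79,-0.91,0],1,-0.4],[[0.79,-0.91,0],1,-0.4],[[0.79,-0.91,0],1,-0.4],[[0.79,-0.91,0],1,-0.4],[[0.79,-0.91,0],1,-0.4],[[0.79,-0.91,0],1,-0.4],[[0.79,-0.91,0],1,-0.4],[[0,0,-0.8],0,-0.4],[[0,0,-0.8],0,-0.4],[[0,0,-0.8],0,-0.4],[[0,0,-0.8],0,-0.4],[[0,0,0],0,-0.4],[[0,0,0],0,-0.4]], squeeze=20)

```text
t: 1.77
eef_pos: [0.5687, 0.1954, 0.1419]
orientation: [179.9, -0.2, -146.4]
contact_force: [-0.6, 0.2, 1.2]
width: 0.0596
```

```bash
python3 - <<'E'
from h import *
for n in("scene","top"):
    im,d=imaging.get_image(n);cv2.imwrite(f"pics/{n}1.png",im)
    # other rings by colour via both views, z=.014 top-plane
    P=[(.5822,.3286),(.5703,.1946),(.4615,.3194),(.4454,-.1913),(.4587,-.3094)]
im0={n:cv2.imread(f"pics/{n}0.png") for n in("scene","top")}
for p in P:
  for n in im0:
    u,v=proj(n,[*p,.014]).round().astype(int)
    D=np.load(n+"0.npy");K,R,t=cm(n)
    vv,uu=np.mgrid[v-20:v+21,u-20:u+21];d=D[v-20:v+21,u-20:u+21]
    X=(np.stack([(uu-K[0,2])/K[0,0]*d,(vv-K[1,2])/K[1,1]*d,d],-1)-t)@R
    im=im0[n][v-20:v+21,u-20:u+21].astype(int)
    m=((X[...,2]>.009)&(X[...,2]<.03)&(d>0)).astype(np.uint8)
    c=max(cv2.findContours(m,cv2.RETR_EXTERNAL,cv2.CHAIN_APPROX_NONE)[0],key=cv2.contourArea)
    (cu,cv_),_,_=cv2.fitEllipse(c)
    print(n,p,onz(n,cu+u-20,cv_+v-20,.0125)[:2].round(4))
s=robot.state();print(s['eef_pos'],s['orientation'],s['width'],s['contact_force'])
E
```

```text
scene (0.5822, 0.3286) [0.5785 0.3279]
top (0.5822, 0.3286) [0.5824 0.3286]
scene (0.5703, 0.1946) [0.5667 0.1942]
top (0.5703, 0.1946) [0.5704 0.1948]
scene (0.4615, 0.3194) [0.4592 0.3189]
top (0.4615, 0.3194) [0.4619 0.3199]
scene (0.4454, -0.1913) [ 0.4423 -0.1922]
top (0.4454, -0.1913) [ 0.4454 -0.1919]
scene (0.4587, -0.3094) [ 0.4563 -0.3107]
top (0.4587, -0.3094) [ 0.459  -0.3101]
[0.57068914 0.19591816 0.14439804] [-1.79951230e+02  9.75671302e-02 -1.46375315e+02] 0.059862828582793695 [ 0.89138369 -0.13426093  0.00521995]
```

>>> send_rows(series=[[[0,0,-0.8],0,-0.4],[[0,0,-0.8],0,-0.4],[[0,0,-0.8],0,-0.4],[[0,0,-0.8],0,-0.4],[[0,0,-0.7],0,-0.4],[[0,0,-0.4],0,-0.4],[[0,0,0],0,-0.4],[[0,0,0],0,0.3],[[0,0,0],0,0.3],[[0,0,0],0,0.3],[[0,0,0],0,0.3],[[0,0,0],0,0.3],[[0,0,0],0,0.3]])

```text
t: 2.95
eef_pos: [0.5712, 0.196, 0.0161]
orientation: [-179.9, 0.2, -146.4]
contact_force: [-0.5, 0.3, 6.3]
width: 0.0384
```

```bash
python3 - <<'E'
from h import *
for i in range(4):
    s=robot.state();print(s['t'],s['eef_pos'].round(4),s['orientation'].round(2),s['width'],s['contact_force'].round(2))
    im,d=imaging.get_image("scene")
cv2.imwrite("pics/g1.png",cv2.resize(im[130:250,320:460],(700,600),interpolation=cv2.INTER_CUBIC))
E
```

```text
2.95 [0.5712 0.196  0.0161] [-179.92    0.18 -146.4 ] 0.03838948748818907 [-0.53  0.3   6.31]
3.0 [0.5712 0.196  0.0161] [-179.92    0.19 -146.39] 0.03861312103694622 [-0.55  0.68  7.24]
3.05 [0.5712 0.196  0.0161] [-179.92    0.18 -146.4 ] 0.03830053783580371 [-0.87  1.18  7.02]
3.1 [0.5712 0.196  0.0161] [-179.92    0.19 -146.39] 0.038205961170348024 [-0.42  0.75  7.68]
```

View pics/g1.png

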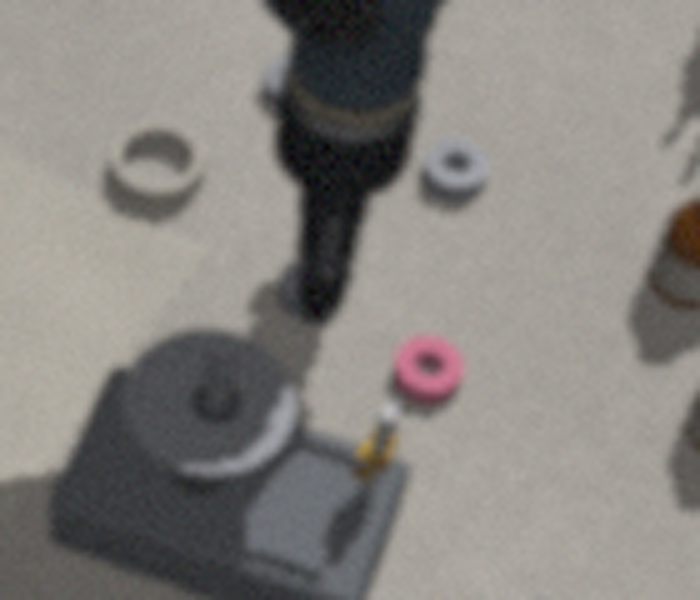

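>>> send_rows(series=[[[0,0,0],0,-0.3],[[0,0,0],0,-0.3],[[0,0,0],0,-0.3],[[0,0,0],0,-0.3],[[0,0,0],0,-0.3]])

```text
t: 3.57
eef_pos: [0.5697, 0.1956, 0.0141]
orientation: [180.0, -0.0, -146.4]
contact_force: [0.1, 0.8, -0.3]
width: 0.0554
```

```bash
python3 - <<'E'
from h import *
print(robot.tcp_to_tips)
s=robot.state();print(s['t'],s['eef_pos'].round(4),s['orientation'].round(2),s['width'],s['contact_force'].round(2),s['qvel'].round(2))
E
```

```text
0.008
3.5667 [0.5697 0.1956 0.0141] [ 1.7999e+02 -3.0000e-02 -1.4639e+02] 0.055402731579867165 [ 0.07  0.79 -0.29] [ 0.07  0.09  0.04  0.03  0.03 -0.02]
```

Closed at 38 mm, the tips touch the table at TCP z of about 0.016, so they swing forward by about 8 mm. I'll raise 5 mm, turn 92° and regrip, which centres the ring on both axes.

>>> send_rows(series=[[[0,0,0.17],-1,-0.3],[[0,0,0],-1,-0.3],[[0,0,0],-1,-0.3],[[0,0,0],-1,-0.3],[[0,0,0],-1,-0.3],[[0,0,0],-1,-0.3],[[0,0,0],-1,-0.3],[[0,0,0],-1,-0.3],[[0,0,0],-1,-0.3],[[0,0,0],-1,-0.3],[[0,0,0],-1,-0.3],[[0,0,0],-1,-0.3],[[0,0,0],-1,-0.3],[[0,0,0],-1,-0.3],[[0,0,0],-1,-0.3],[[0,0,0],-1,-0.3],[[0,0,0],-1,-0.3],[[0,0,0],-1,-0.3],[[0,0,0],-1,-0.3],[[0,0,0],-1,-0.3]])

```text
t: 5.23
eef_pos: [0.5697, 0.1956, 0.0191]
orientation: [-180.0, -0.0, 133.4]
contact_force: [0.3, -0.8, 0.4]
width: 0.0555
```

>>> send_rows(series=[[[0,0,0],-1,-0.3],[[0,0,0],-1,-0.3],[[0,0,0],-1,-0.3],[[0,0,0],0,-0.3],[[0,0,0],0,0.3],[[0,0,0],0,0.3],[[0,0,0],0,0.3],[[0,0,0],0,0.3],[[0,0,0],0,0.3],[[0,0,0],0,0.3]], squeeze=25)

```text
t: 6.07
eef_pos: [0.5709, 0.1957, 0.0217]
orientation: [179.9, 0.1, 121.7]
contact_force: [-2.0, -0.6, 11.8]
width: 0.0302
```

```bash
python3 - <<'E'
from h import *
s=robot.state();print(s['t'],s['eef_pos'].round(4),s['orientation'].round(2),s['width'],s['contact_force'].round(2),s['qvel'].round(2))
# post from both views
for n in("scene","top"):
    D=np.load(n+"0.npy");K,R,t=cm(n)
    vv,uu=np.mgrid[:400,:640]
    X=(np.stack([(uu-K[0,2])/K[0,0]*D,(vv-K[1,2])/K[1,1]*D,D],-1)-t)@R
    near=(np.hypot(X[...,0]-.618,X[...,1]-.029)<.06)&(D>0)
    m=near&(X[...,2]>.166)&(X[...,2]<.19)
    q=X[m];print(n,m.sum(),q.mean(0).round(4),np.median(q,0).round(4),q.min(0).round(4),q.max(0).round(4), "px",uu[m].mean(),vv[m].mean(),uu[m].min(),uu[m].max(),vv[m].min(),vv[m].max())
    print(onz(n,uu[m].mean(),vv[m].mean(),.173))
    m=near&(X[...,2]>.115)&(X[...,2]<.19)
    c=max(cv2.findContours(m.astype(np.uint8),cv2.RETR_EXTERNAL,cv2.CHAIN_APPROX_NONE)[0],key=cv2.contourArea)
    (a,b),_,_=cv2.fitEllipse(c);print("pan ctr",onz(n,a,b,.123))
    im=cv2.imread(f"pics/{n}0.png");u,v=proj(n,[.618,.029,.16]).round().astype(int)
    cv2.imwrite(f"pics/post_{n}.png",cv2.resize(im[v-25:v+25,u-25:u+25],(500,500),interpolation=cv2.INTER_NEAREST));print("crop org",u-25,v-25)
E
```

```text
6.0667 [0.5709 0.1957 0.0217] [1.7988e+02 7.0000e-02 1.2171e+02] 0.03018012236311637 [-2.04 -0.6  11.79] [-0.02 -0.07 -0.06 -0.02 -0.09 -0.06]
scene 29 [0.6163 0.028  0.171 ] [0.6166 0.0283 0.1708] [0.6097 0.0224 0.1662] [0.6222 0.0363 0.1753] px 363.6896551724138 199.55172413793105 361 366 197 202
[0.61706206 0.0267762  0.173     ]
pan ctr [0.61339239 0.02598092 0.123     ]
crop org 339 177
top 36 [0.6181 0.0289 0.1722] [0.6179 0.028  0.1723] [0.6121 0.0235 0.1661] [0.6247 0.0347 0.1759] px 287.55555555555554 153.83333333333334 285 290 151 157
[0.61792833 0.02884384 0.173     ]
pan ctr [0.61413555 0.02790026 0.123     ]
crop org 263 130
```

View pics/post_top.png

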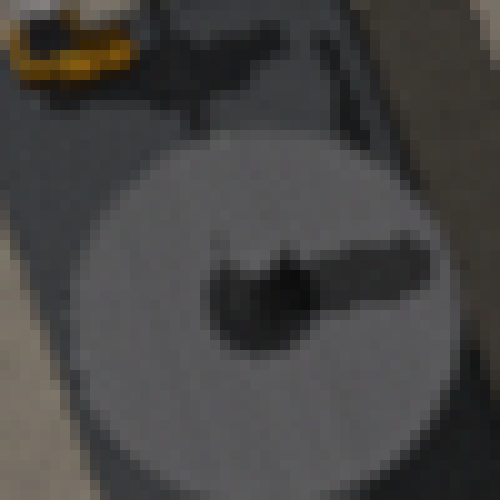

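View pics/post_scene.png

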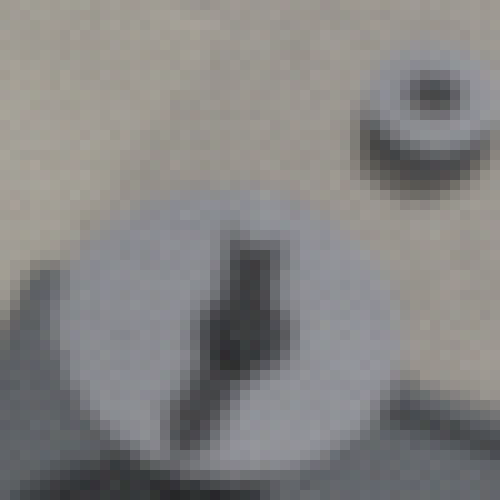

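The 30 mm width shows the fingertips slid onto the ring's top, so the grasp was too high. At w=40 the tips sit only about 5 to 6 mm ahead of the TCP. I'll open, drop to z≈0.009 and regrip.

>>> send_rows(series=[[[0,0,0.1],0,-0.4],[[0,0,0],0,-0.4],[[0,0,0],0,-0.4],[[0,0,-0.2],0,-0.4],[[0,0,-0.24],0,-0.4],[[0,0,0],0,-0.4],[[0,0,0],0,0.3],[[0,0,0],0,0.3],[[0,0,0],0,0.3],[[0,0,0],0,0.3],[[0,0,0],0,0.3]])

```text
t: 6.98
eef_pos: [0.5699, 0.1957, 0.0092]
orientation: [180.0, 0.0, 121.6]
contact_force: [0.5, -0.4, -0.8]
width: 0.0388
```

```bash
python3 - <<'E'
from h import *
s=robot.state();print(s['t'],s['eef_pos'].round(4),s['orientation'].round(2),s['width'],s['contact_force'].round(2),s['qvel'].round(2))
im,d=imaging.get_image("scene")
cv2.imwrite("pics/g2.png",cv2.resize(im[130:250,320:460],(700,600),interpolation=cv2.INTER_CUBIC))
E
```

```text
6.9833 [0.5699 0.1957 0.0092] [180.     0.   121.61] 0.038798435020043334 [ 0.49 -0.38 -0.82] [-0.02  0.09  0.02  0.04  0.01 -0.01]
```

View pics/g2.png

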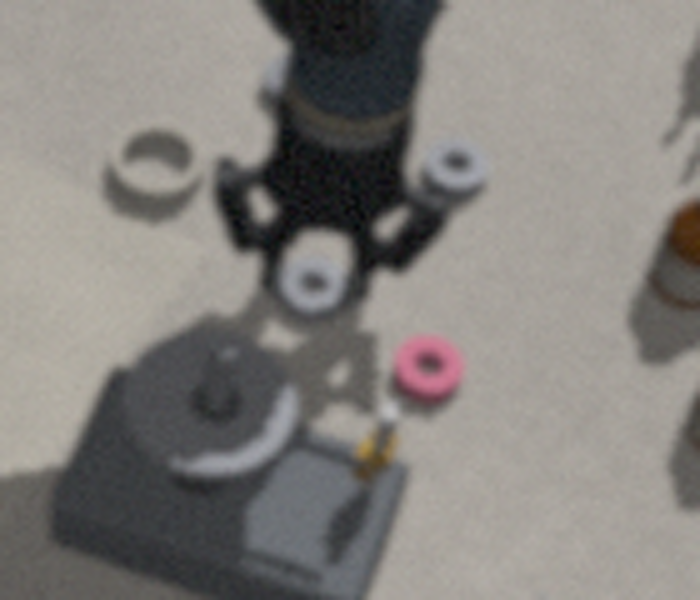

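The ring is now held cleanly (38.8 mm, no force), and its hole is visible to the scene camera. I'll lift it and carry it over the post.

>>> send_rows(series=[[[0,0,0.4],0,0.3],[[0,0,0.9],0,0.3],[[0,0,0.9],0,0.3],[[0,0,0.9],0,0.3],[[0,0,0.9],0,0.3],[[0,0,0.9],0,0.3],[[0,0,0.9],0,0.3],[[0,0,0.5],0,0.3],[[0.1,-0.46,0],0,0.3],[[0.3,-0.9,0],0,0.3],[[0.3,-0.9,0],0,0.3],[[0.3,-0.9,0],0,0.3],[[0.3,-0.9,0],0,0.3],[[0.2,-0.9,0],0,0.3],[[0.1,-0.6,0],0,0.3],[[0,0,0],0,0.3],[[0,0,0],0,0.3],[[0,0,0],0,0.3],[[0,0,0],0,0.3]])

```text
t: 8.62
eef_pos: [0.6171, 0.0296, 0.1978]
orientation: [-179.9, -0.1, 121.7]
contact_force: [-0.4, -0.0, -0.8]
width: 0.0392
```

```bash
cat > look.py <<'E'
from h import *
import sys
tag=sys.argv[1]
for i in range(2):
    s=robot.state();im,d=imaging.get_image("scene")
    print(round(s['t'],2),s['eef_pos'].round(4),s['orientation'].round(1),round(s['width'],4),s['contact_force'].round(2))
np.save(f"sd_{tag}.npy",d);cv2.imwrite(f"pics/s_{tag}.png",im)
K,R,t=cm("scene");vv,uu=np.mgrid[:400,:640]
X=(np.stack([(uu-K[0,2])/K[0,0]*d,(vv-K[1,2])/K[1,1]*d,d],-1)-t)@R
# pan height: pixels in pan region
m=(np.hypot(X[...,0]-.6135,X[...,1]-.026)<.044)&(X[...,2]>.08)&(X[...,2]<.13)&(d>0)
h,e=np.histogram(X[m][:,2],bins=np.arange(.08,.131,.002));print("pan z med",np.median(X[m][:,2]).round(4),m.sum(),"peak",e[h.argmax()].round(3))
o=(300,150)
u,v=proj("scene",[.6145,.027,.15]).round().astype(int);o=(u-50,v-45)
cv2.imwrite(f"pics/z_{tag}.png",cv2.resize(im[o[1]:o[1]+75,o[0]:o[0]+100],(800,600),interpolation=cv2.INTER_CUBIC));print("origin",o,"x8")
E
python3 look.py a
```

```text
8.62 [0.6171 0.0296 0.1978] [-1.799e+02 -1.000e-01  1.217e+02] 0.0392 [-0.39 -0.   -0.76]
8.67 [0.6172 0.0299 0.198 ] [-180.    -0.   121.7] 0.0388 [ 0.32  0.79 -1.  ]
pan z med 0.1225 676 peak 0.122
origin (np.int64(312), np.int64(159)) x8
```

View pics/z_a.png

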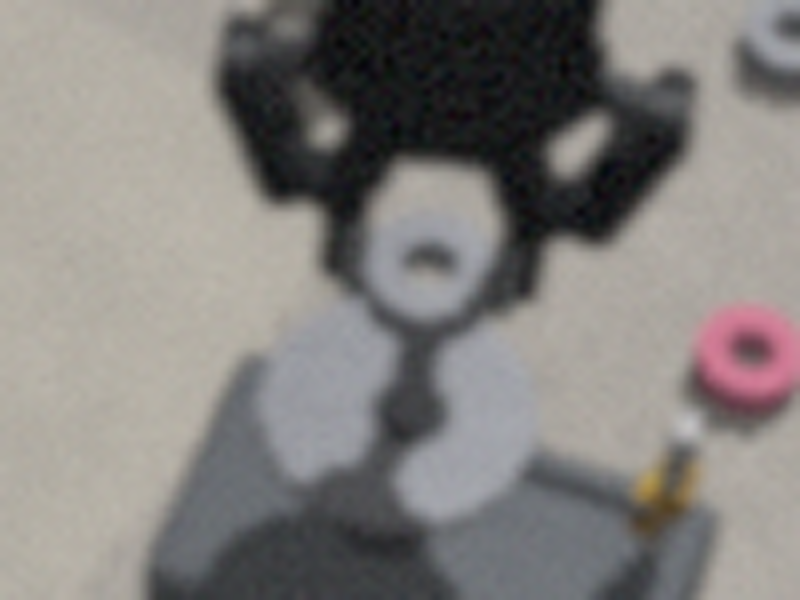

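```bash
python3 - <<'E'
from h import *
print("ring hole scene",onz("scene",365.3,190.56,.203)[:2])
d=np.load("sd_a.npy");im=cv2.imread("pics/s_a.png")
K,R,t=cm("scene");vv,uu=np.mgrid[:400,:640]
X=(np.stack([(uu-K[0,2])/K[0,0]*d,(vv-K[1,2])/K[1,1]*d,d],-1)-t)@R
g=im.astype(int).sum(2)/3
m=(np.hypot(X[...,0]-.617,X[...,1]-.029)<.03)&(X[...,2]>.185)&(X[...,2]<.215)&(g>85)
print(m.sum(),np.median(X[m][:,2]))
n=m.astype(np.uint8);c=max(cv2.findContours(n,cv2.RETR_EXTERNAL,cv2.CHAIN_APPROX_NONE)[0],key=cv2.contourArea)
e=cv2.fitEllipse(c);print(e,onz("scene",*e[0],.203)[:2])
x,y,w,h=cv2.boundingRect(c);print(x,y,w,h)
E
```

```text
ring hole scene [0.61489984 0.03219477]
202 0.20233118040037928
((363.9990234375, 192.6644287109375), (14.770672798156738, 18.053367614746094), 85.31564331054688) [0.61641589 0.025248  ]
353 185 21 17
```

```bash
python3 - <<'E'
from h import *
im=cv2.imread("pics/s_a.png")
cv2.imwrite("pics/n_a.png",cv2.resize(im[176:218,346:388],(756,756),interpolation=cv2.INTER_NEAREST)[:600])
print(im[180:206,352:382].sum(2)//3)
# predicted outlines if ring at TCP
for z in(.203,.189):
  a=np.linspace(0,2*np.pi,9)[:-1]
  for r in(.02,.0085):
    print(z,r,[proj("scene",[.6172+r*np.cos(q),.0299+r*np.sin(q),z]).round(1).tolist() for q in a], proj("scene",[.6172,.0299,z]))
E
```

```text
[[ 44  35  23  30  27  36  27  46  83 125 146 154 154 150 148 146 141 132
  122 113  93  59  33  26  20  27  32  40  66 104]
 [ 39  33  29  27  22  24  31  63 107 139 163 166 170 168 164 161 159 155
  155 145 124  85  46  15  29  29  28  27  50  69]
 [ 30  26  25  23  23  36  61  96 129 156 165 170 170 168 164 166 162 164
  163 159 139 102  57  31  18  15  31  26  40  49]
 [ 27  27  27  21  29  53  88 122 148 161 165 167 164 168 166 166 165 165
  165 165 152 117  68  31  23  16  24  29  42  36]
 [ 55  34  25  22  25  66 107 141 159 162 165 166 165 167 167 164 165 165
  166 165 160 128  85  43  28  24  25  32  33  35]
 [ 86  42  24  29  38  77 123 151 162 163 167 164 161 160 164 163 164 167
  167 166 165 143 106  62  31  17  20  29  34  29]
 [102  59  36  35  52  90 128 154 165 161 156 160 160 161 161 162 161 165
  168 164 167 156 118  72  40  27  18  18  28  28]
 [105  62  41  53  68  94 129 152 159 159 157 159 158 157 159 162 160 165
  168 164 167 156 124  77  40  20  23  30  24  41]
 [106  65  46  58  76  93 127 149 156 155 155 154 149 146 149 155 161 164
  166 166 164 154 119  76 
[... 2126 characters left out ...]
68 167 162 161 164 166]]
0.203 0.02 [[372.1, 196.1], [373.8, 191.2], [370.6, 186.6], [364.5, 185.0], [358.9, 187.2], [357.2, 192.1], [360.2, 196.8], [366.5, 198.5]] [365.46162733 191.65340848]
0.203 0.0085 [[368.3, 193.5], [369.0, 191.5], [367.7, 189.5], [365.0, 188.8], [362.7, 189.8], [361.9, 191.8], [363.3, 193.8], [365.9, 194.5]] [365.46162733 191.65340848]
0.189 0.02 [[371.6, 199.5], [373.2, 194.6], [370.1, 190.0], [364.1, 188.4], [358.6, 190.6], [356.8, 195.5], [359.9, 200.1], [366.0, 201.8]] [365.01809849 195.03140283]
0.189 0.0085 [[367.8, 196.9], [368.5, 194.8], [367.2, 192.9], [364.6, 192.2], [362.3, 193.2], [361.5, 195.2], [362.8, 197.2], [365.4, 197.9]] [365.01809849 195.03140283]
```

View pics/n_a.png

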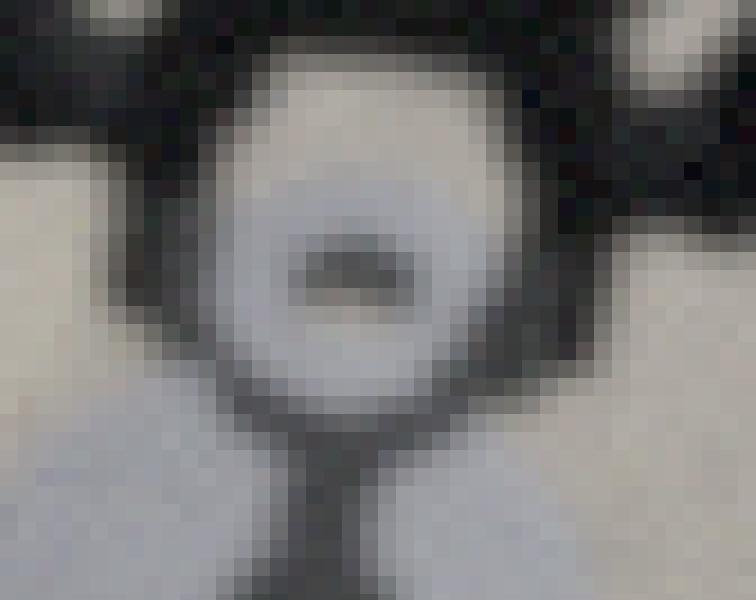

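```bash
python3 - <<'E'
from h import *
for f in("g1","g2"):
    a=cv2.imread(f"pics/{f}.png");a=cv2.resize(a,(140,120),interpolation=cv2.INTER_AREA)
    g=a.astype(int).sum(2)//3
    print(f);print(g[62:82,36:54])
# offsets: rows start 130+62=192, cols 320+36=356
for p in[(.6171,.0268),(.6179,.0288)]:
    a=np.linspace(0,2*np.pi,9)[:-1]
    print(p,proj("scene",[*p,.173]),proj("top",[*p,.173]),[proj("scene",[p[0]+.007*np.cos(q),p[1]+.007*np.sin(q),.173]).round(1).tolist() for q in a])
print(proj("scene",[.614,.0275,.123]))
E
```

```text
g1
[[158 158 159 158 158 157 160 162 162 159 160 159 154 137 117 103  95  95]
 [161 157 160 156 158 158 158 160 160 162 161 158 155 147 131 116 101  97]
 [160 155 153 151 152 151 152 156 158 160 159 160 159 148 130 112 101  92]
 [145 139 134 131 132 133 133 137 143 145 151 151 152 139 117 101  96  93]
 [119 111 106 103 103 104 105 107 111 118 124 131 133 124 106  93  92  95]
 [ 92  84  81  81  85  84  82  85  85  87  96 105 108 106  97  89  92  94]
 [ 77  78  77  79  79  76  78  78  76  78  81  84  86  87  84  87  90  93]
 [ 74  72  75  78  76  75  77  77  78  78  79  75  79  74  76  82  85  89]
 [ 75  75  75  78  74  71  72  76  78  75  75  74  77  77  77  79  80  86]
 [ 76  76  78  80  72  69  67  69  73  73  71  73  77  79  76  77  78  80]
 [ 77  78  79  78  76  72  67  66  67  69  70  71  76  76  76  78  79  80]
 [ 81  77  77  75  74  66  65  67  70  70  73  73  75  76  77  79  75  76]
 [ 79  77  78  76  70  65  66  67  71  71  73  74  79  76  74  77  75  77]
 [ 79  75  76  74  70  66  62  65  68  65  73  74  78  76  74  77  78  78]
 [ 81  77  78  73  69  66  63  65  67  62  68  
[... 1639 characters left out ...]
8  68  64  58  61  73  77  79  78  78  75]
 [ 76  70  61  51  47  56  64  69  67  59  53  57  67  77  77  78  76  76]
 [ 75  69  59  51  50  55  61  66  63  54  48  54  65  74  76  76  77  78]
 [ 78  72  60  50  45  52  62  63  58  55  51  57  68  75  78  77  78  82]]
(0.6171, 0.0268) [363.70782083 199.55408467] [288.4992699  154.20190875] [[366.0, 201.1], [366.5, 199.4], [365.5, 197.8], [363.4, 197.2], [361.5, 198.0], [360.9, 199.7], [361.9, 201.3], [364.0, 201.9]]
(0.6179, 0.0288) [364.46978808 199.22695369] [287.57579021 153.8459697 ] [[366.7, 200.8], [367.3, 199.1], [366.2, 197.5], [364.1, 196.9], [362.2, 197.7], [361.6, 199.4], [362.7, 201.0], [364.8, 201.6]]
[361.49457237 209.8514723 ]
```

>>> send_rows(series=[[[0.01,-0.065,-0.2],0,0.3],[[0,0,-0.2],0,0.3],[[0,0,-0.1],0,0.3],[[0,0,-0.1],0,0.3],[[0,0,-0.1],0,0.3],[[0,0,0],0,0.3],[[0,0,0],0,0.3],[[0,0,0],0,0.3]])

```text
t: 9.38
eef_pos: [0.6179, 0.0271, 0.1772]
orientation: [-180.0, -0.0, 121.6]
contact_force: [-0.9, 0.4, 0.9]
width: 0.0392
```

```bash
python3 look.py b
```

```text
9.38 [0.6179 0.0271 0.1772] [-180.    -0.   121.6] 0.0392 [-0.88  0.45  0.87]
9.43 [0.618  0.0271 0.1773] [-180.    -0.   121.6] 0.039 [-0.5   1.09  0.08]
pan z med 0.1189 614 peak 0.118
origin (np.int64(312), np.int64(159)) x8
```

View pics/z_b.png

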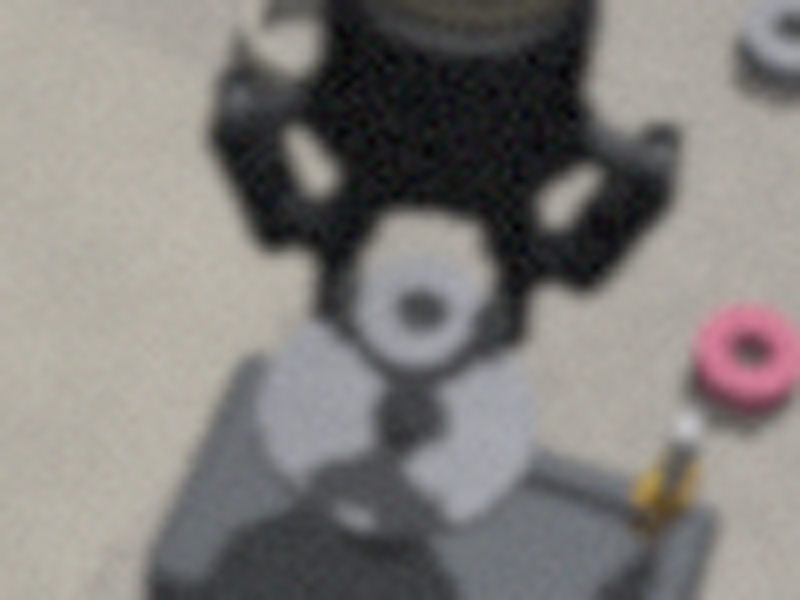

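The pan has sunk 3.6 mm, so the ring is resting on the tip and has not entered. The top-camera bias measured on the ring puts the post nearer (0.6174, 0.029), so I'll shift there.

>>> send_rows(series=[[[-0.01,0.03,0],0,0.3],[[-0.01,0.03,0],0,0.3],[[0,0,0],0,0.3],[[0,0,0],0,0.3],[[0,0,0],0,0.3],[[0,0,0],0,0.3]])

```text
t: 9.98
eef_pos: [0.6177, 0.0286, 0.1772]
orientation: [180.0, 0.0, 121.6]
contact_force: [0.0, -0.0, -1.6]
width: 0.0391
```

```bash
python3 look.py c
```

```text
9.98 [0.6177 0.0286 0.1772] [180.    0.  121.6] 0.0391 [ 0.03 -0.04 -1.56]
10.03 [0.6176 0.0286 0.1772] [180.    0.  121.6] 0.0388 [ 0.61  0.32 -1.02]
pan z med 0.1229 606 peak 0.122
origin (np.int64(312), np.int64(159)) x8
```

View pics/z_c.png

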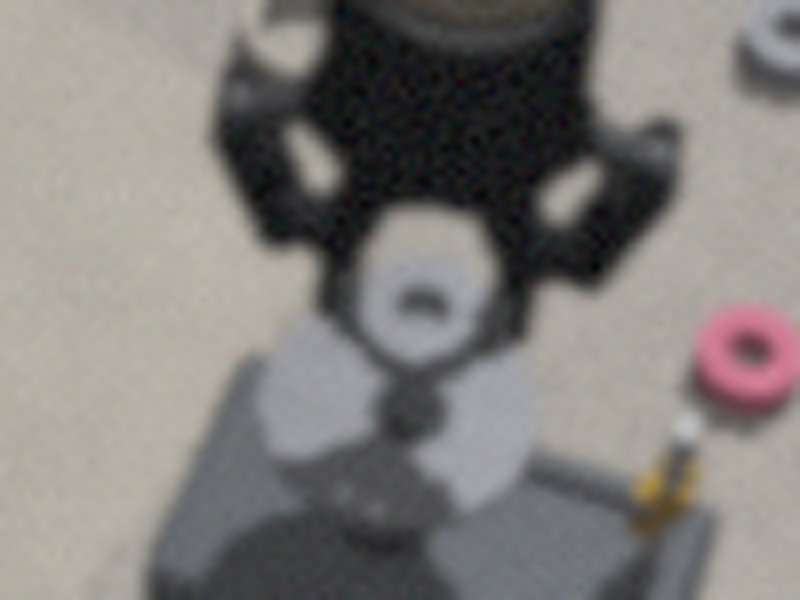

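The pan sprang back to 0.1229 and the lit tip shows in the hole, so the ring has entered. I'll lower it along the post.

>>> send_rows(series=[[[0,0,-0.14],0,0.3],[[0,0,-0.14],0,0.3],[[0,0,-0.14],0,0.3],[[0,0,-0.14],0,0.3],[[0,0,-0.14],0,0.3],[[0,0,-0.14],0,0.3],[[0,0,-0.14],0,0.3],[[0,0,-0.14],0,0.3],[[0,0,-0.14],0,0.3],[[0,0,-0.1],0,0.3],[[0,0,0],0,0.3],[[0,0,0],0,0.3]])

```text
t: 11.08
eef_pos: [0.6174, 0.0287, 0.1362]
orientation: [-180.0, -0.0, 121.6]
contact_force: [-0.1, -0.4, -0.6]
width: 0.0391
```

```bash
python3 look.py d
```

```text
11.08 [0.6174 0.0287 0.1362] [-180.    -0.   121.6] 0.0391 [-0.09 -0.36 -0.58]
11.13 [0.6176 0.0287 0.1365] [180.    0.  121.6] 0.0393 [ 0.09 -0.43 -1.34]
pan z med 0.1228 446 peak 0.122
origin (np.int64(312), np.int64(159)) x8
```

View pics/z_d.png

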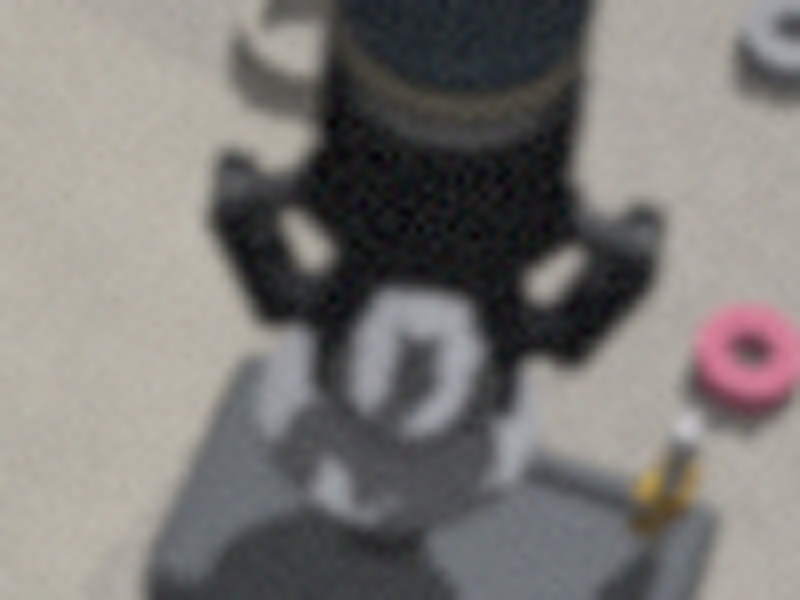

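>>> send_rows(series=[[[0,0,-0.08],0,0.3],[[0,0,-0.08],0,0.3],[[0,0,-0.08],0,0.3],[[0,0,-0.08],0,0.3],[[0,0,-0.08],0,0.3],[[0,0,0],0,0.3],[[0,0,0],0,0.3],[[0,0,0],0,-0.4],[[0,0,0],0,-0.4],[[0,0,0],0,-0.4],[[0,0,0],0,-0.4],[[0,0,0],0,-0.4]])

```text
t: 12.18
eef_pos: [0.6176, 0.0287, 0.1245]
orientation: [180.0, 0.0, 121.6]
contact_force: [-0.4, 0.4, -0.0]
width: 0.0597
```

```bash
python3 look.py e
```

```text
12.18 [0.6176 0.0287 0.1245] [180.    0.  121.6] 0.0597 [-0.37  0.45 -0.01]
12.23 [0.6176 0.0288 0.1245] [180.    0.  121.6] 0.0596 [-0.28 -0.42  0.07]
pan z med 0.116 605 peak 0.114
origin (np.int64(312), np.int64(159)) x8
```

View pics/z_e.png

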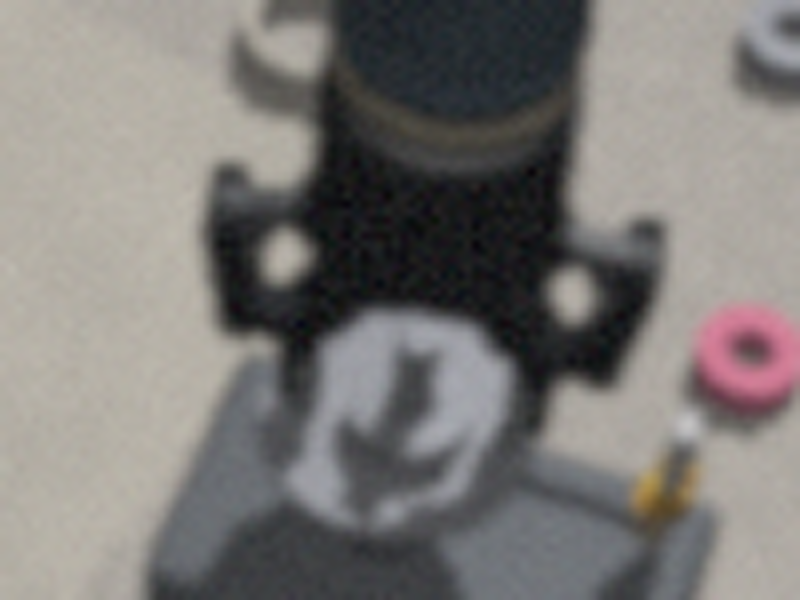

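Released; the pan sank about 8 mm and the first ring is threaded. Next is the ring at (0.582, 0.3295).

>>> send_rows(series=[[[0,0,0.9],0,-0.4],[[0,0,0.9],0,-0.4],[[0,0,0.9],0,-0.4],[[-0.07,0.59,0],1,-0.4],[[-0.07,0.59,0],1,-0.4],[[-0.07,0.59,0],1,-0.4],[[-0.07,0.59,0],1,-0.4],[[-0.07,0.59,0],1,-0.4],[[-0.07,0.59,0],1,-0.4],[[-0.07,0.59,0],1,-0.4],[[-0.07,0.59,0],1,-0.4],[[-0.07,0.59,0],1,-0.4],[[-0.07,0.59,0],1,-0.4],[[-0.07,0.59,0],1,-0.4],[[-0.07,0.59,0],1,-0.4],[[-0.07,0.59,0],1,-0.4],[[-0.07,0.59,0],1,-0.4],[[-0.07,0.59,0],1,-0.4],[[-0.07,0.59,0],1,-0.4],[[-0.07,0.59,0],1,-0.4]])

```text
t: 13.95
eef_pos: [0.5815, 0.3305, 0.2054]
orientation: [-180.0, -0.0, -170.2]
contact_force: [0.3, 0.0, -0.3]
width: 0.0598
```

>>> send_rows(series=[[[0,0,-0.5],1,-0.4],[[0,0,-0.8],1,-0.4],[[0,0,-0.8],1,-0.4],[[0,0,-0.8],1,-0.4],[[0,0,-0.8],1,-0.4],[[0,0,-0.8],1,-0.4],[[0,0,-0.5],0,-0.4],[[0,0,0],0,-0.4],[[0,0,0],0,-0.4]])

```text
t: 14.7
eef_pos: [0.5812, 0.3294, 0.0546]
orientation: [180.0, -0.1, -146.4]
contact_force: [-0.3, 0.3, -0.1]
width: 0.0597
```

```bash
python3 look.py f; python3 - <<'E'
from h import *
im=cv2.imread("pics/s_f.png");tp,td=imaging.get_image("top");cv2.imwrite("pics/t_f.png",tp);np.save("td_f.npy",td)
u,v=proj("scene",[.69,.065,.10]).round().astype(int);a=cv2.resize(im[v-22:v+23,u-25:u+25],(500,450),interpolation=cv2.INTER_NEAREST);print("sc org",u-25,v-22)
cv2.imwrite("pics/mk_s.png",a)
u,v=proj("top",[.69,.065,.10]).round().astype(int);a=cv2.resize(tp[v-22:v+23,u-25:u+25],(500,450),interpolation=cv2.INTER_NEAREST);print("top org",u-25,v-22)
cv2.imwrite("pics/mk_t.png",a)
for n,d,i in(("scene",np.load("sd_f.npy"),im),("top",td,tp)):
    K,R,t=cm(n);vv,uu=np.mgrid[:400,:640]
    X=(np.stack([(uu-K[0,2])/K[0,0]*d,(vv-K[1,2])/K[1,1]*d,d],-1)-t)@R
    hsv=cv2.cvtColor(i,cv2.COLOR_BGR2HSV)
    m=(hsv[...,0]>10)&(hsv[...,0]<30)&(hsv[...,1]>140)&(hsv[...,2]>60)&(np.hypot(X[...,0]-.69,X[...,1]-.07)<.05)
    print(n,m.sum(),X[m].mean(0).round(4),X[m].min(0).round(4),X[m].max(0).round(4),uu[m].min(),uu[m].max(),vv[m].min(),vv[m].max())
E
```

```text
14.7 [0.5812 0.3294 0.0546] [ 1.800e+02 -1.000e-01 -1.464e+02] 0.0597 [-0.27  0.32 -0.07]
14.75 [0.5823 0.3298 0.0558] [-180.     0.  -146.4] 0.0599 [ 0.78 -0.08  0.36]
pan z med 0.116 683 peak 0.114
origin (np.int64(312), np.int64(159)) x8
sc org 368 200
top org 249 110
scene 9 [0.6864 0.0716 0.0928] [0.68   0.0678 0.0899] [0.6922 0.0761 0.0942] 392 395 219 222
top 40 [0.6855 0.0739 0.0923] [0.6809 0.0621 0.0575] [0.6975 0.0887 0.1061] 264 276 132 137
```

View pics/mk_s.png

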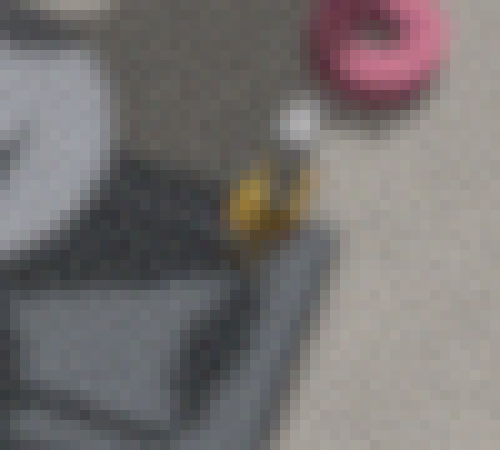

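View pics/mk_t.png

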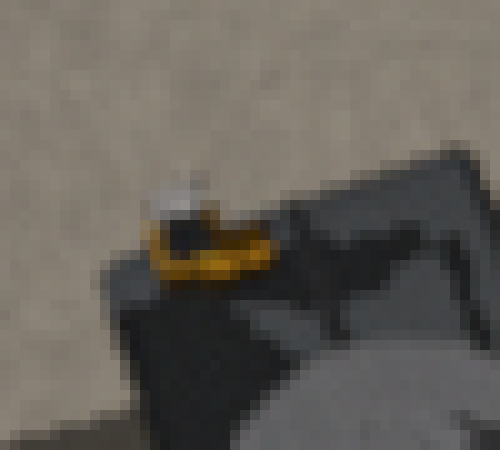

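```bash
python3 - <<'E'
from h import *
for n,d,i in(("scene",np.load("sd_f.npy"),cv2.imread("pics/s_f.png")),("top",np.load("td_f.npy"),cv2.imread("pics/t_f.png")),("scene",np.load("scene0.npy"),cv2.imread("pics/scene0.png")),("top",np.load("top0.npy"),cv2.imread("pics/top0.png"))):
    K,R,t=cm(n);vv,uu=np.mgrid[:400,:640]
    X=(np.stack([(uu-K[0,2])/K[0,0]*d,(vv-K[1,2])/K[1,1]*d,d],-1)-t)@R
    hsv=cv2.cvtColor(i,cv2.COLOR_BGR2HSV)
    m=(hsv[...,0]>8)&(hsv[...,0]<32)&(hsv[...,1]>110)&(np.hypot(X[...,0]-.688,X[...,1]-.073)<.03)
    print(n,np.sort(X[m][:,2]).round(4))
    if n=="top": print("pan",np.median(X[(np.hypot(X[...,0]-.614,X[...,1]-.028)<.042)&(X[...,2]<.13)&(X[...,2]>.1)][:,2]))
E
```

```text
scene [0.0899 0.0902 0.0911 0.0924 0.0924 0.0926 0.0927 0.0927 0.0932 0.0932
 0.0932 0.0932 0.0932 0.0933 0.0936 0.0938 0.0939 0.0942 0.0942 0.0945
 0.0947 0.0963]
top [0.0536 0.0545 0.0549 0.0554 0.0556 0.0575 0.0708 0.0816 0.0828 0.0833
 0.0837 0.085  0.0864 0.0873 0.0874 0.0882 0.0884 0.0896 0.0911 0.0913
 0.0917 0.092  0.0921 0.0924 0.0924 0.0927 0.0928 0.0931 0.0931 0.0932
 0.0932 0.0937 0.0937 0.0938 0.0939 0.0941 0.0942 0.0943 0.0944 0.0945
 0.0946 0.0948 0.0948 0.0948 0.095  0.095  0.0951 0.0951 0.0958 0.0959
 0.0959 0.096  0.0965 0.0965 0.0969 0.0978 0.0983 0.1061 0.1118 0.1141
 0.1159]
pan 0.11651394733932806
scene [0.0892 0.0909 0.0911 0.0913 0.0916 0.0922 0.0923 0.0926 0.0927 0.0927
 0.093  0.0939 0.0941 0.1006]
top [0.0527 0.054  0.0541 0.0541 0.0559 0.0692 0.072  0.0833 0.0842 0.0852
 0.0855 0.0858 0.0861 0.0877 0.0881 0.0884 0.0885 0.09   0.0902 0.0904
 0.0907 0.0909 0.091  0.0912 0.0916 0.0918 0.0922 0.0925 0.0928 0.0928
 0.0929 0.0931 0.0931 0.0931 0.0933 0.0933 0.0935 0.0936 0.0938 0.0942
 0.0943 0.0945 0.0945 0.0945 0.0946 0.0947 0.0947 0.0949 0.095  0.0955
 0.096  0.0962 0.0962 0.0966 0.0968 0.0971 0.0972 0.0983 0.1045 0.1096
 0.1125 0.1139]
pan 0.12295929763182127
```

>>> send_rows(series=[[[0,0,-0.8],0,-0.4],[[0,0,-0.7],0,-0.4],[[0,0,0],0,-0.4],[[0,0,0],0,0.3],[[0,0,0],0,0.3],[[0,0,0],0,0.3],[[0,0,0],0,0.3],[[0,0,0],0,0.3],[[0,0,0],0,0.3]])

```text
t: 15.6
eef_pos: [0.583, 0.3301, 0.012]
orientation: [-180.0, 0.2, -146.4]
contact_force: [-0.7, -0.6, 5.0]
width: 0.0383
```

Brass top is at about 0.0937, so the middle is at about 0.088 and the ideal pan top about 0.0997. The pan is now at 0.1163, so two more rings are needed. I'll centre this ring with the 92° regrip.

>>> send_rows(series=[[[0,0,0],0,-0.3],[[0,0,0],0,-0.3],[[0,0,0],0,-0.3],[[0,0,0],-1,-0.3],[[0,0,0],-1,-0.3],[[0,0,0],-1,-0.3],[[0,0,0],-1,-0.3],[[0,0,0],-1,-0.3],[[0,0,0],-1,-0.3],[[0,0,0],-1,-0.3],[[0,0,0],-1,-0.3],[[0,0,0],-1,-0.3],[[0,0,0],-1,-0.3],[[0,0,0],-1,-0.3],[[0,0,0],-1,-0.3],[[0,0,0],-1,-0.3],[[0,0,0],-1,-0.3],[[0,0,0],-1,-0.3],[[0,0,0],-1,-0.3],[[0,0,0],-1,-0.3]])

```text
t: 17.27
eef_pos: [0.5815, 0.3295, 0.0099]
orientation: [-180.0, -0.0, 145.4]
contact_force: [-0.0, -0.7, 0.2]
width: 0.0555
```

>>> send_rows(series=[[[0,0,0],-1,-0.3],[[0,0,0],-1,-0.3],[[0,0,0],-1,-0.3],[[0,0,0],-1,-0.3],[[0,0,0],-1,-0.3],[[0,0,0],-1,-0.3],[[0,0,0],0,-0.3],[[0,0,0],0,0.3],[[0,0,0],0,0.3],[[0,0,0],0,0.3],[[0,0,0],0,0.3],[[0,0,0],0,0.3],[[0,0,0],0,0.3]])

```text
t: 18.35
eef_pos: [0.5815, 0.3294, 0.0104]
orientation: [-180.0, -0.0, 121.6]
contact_force: [-1.9, -1.5, 2.0]
width: 0.0389
```

>>> send_rows(series=[[[0,0,0.4],0,0.3],[[0,0,0.9],0,0.3],[[0,0,0.9],0,0.3],[[0,0,0.9],0,0.3],[[0,0,0.9],0,0.3],[[0,0,0.9],0,0.3],[[0,0,0.9],0,0.3],[[0,0,0.4],0,0.3],[[0.1,-0.5,0],0,0.3],[[0.1,-0.9,0],0,0.3],[[0.1,-0.9,0],0,0.3],[[0.1,-0.9,0],0,0.3],[[0.1,-0.9,0],0,0.3],[[0.1,-0.9,0],0,0.3],[[0.1,-0.9,0],0,0.3],[[0.1,-0.9,0],0,0.3],[[0.1,-0.9,0],0,0.3],[[0.1,-0.9,0],0,0.3],[[0.1,-0.9,0],0,0.3],[[0.09,-0.53,0],0,0.3]])

```text
t: 20.02
eef_pos: [0.6164, 0.0249, 0.1944]
orientation: [-179.8, -0.0, 121.5]
contact_force: [0.2, -0.7, -1.0]
width: 0.0386
```

>>> send_rows(series=[[[0,0,-0.1],0,0.3],[[0,0,-0.2],0,0.3],[[0,0,-0.1],0,0.3],[[0,0,0],0,0.3],[[0,0,0],0,0.3],[[0,0,0],0,0.3]])

```text
t: 20.52
eef_pos: [0.6173, 0.0298, 0.1842]
orientation: [-180.0, -0.0, 121.7]
contact_force: [-0.5, 0.6, -1.2]
width: 0.0384
```

```bash
python3 look.py g
```

```text
20.52 [0.6173 0.0298 0.1842] [-180.    -0.   121.7] 0.0384 [-0.55  0.64 -1.23]
20.57 [0.6175 0.0297 0.1844] [180.    0.  121.7] 0.0386 [-0.24  0.41 -0.47]
pan z med 0.116 621 peak 0.114
origin (np.int64(312), np.int64(159)) x8
```

View pics/z_g.png

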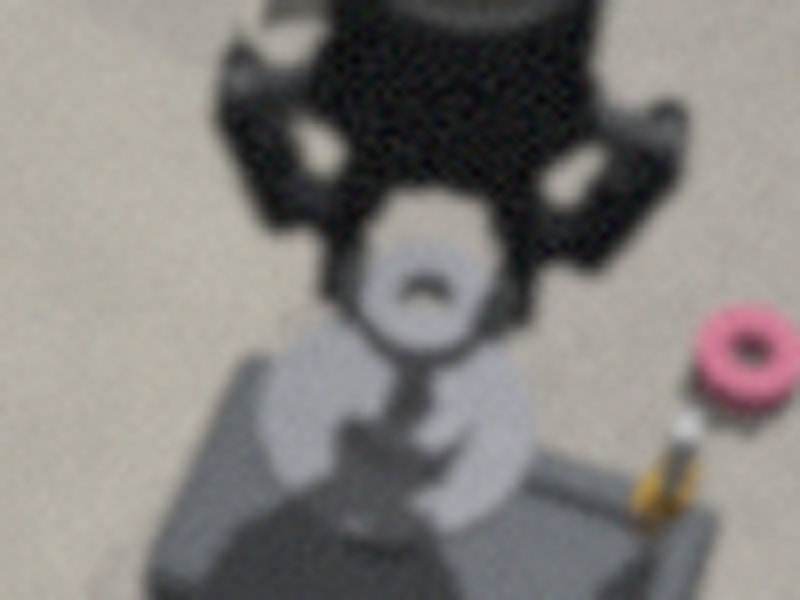

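>>> send_rows(series=[[[0,0,-0.1],0,0.3],[[0,0,-0.1],0,0.3],[[0,0,0],0,0.3],[[0,0,0],0,0.3]])

```text
t: 20.95
eef_pos: [0.6173, 0.0288, 0.1781]
orientation: [-180.0, -0.0, 121.6]
contact_force: [-0.1, -0.3, -1.2]
width: 0.0389
```

Settled at (0.6173, 0.0288), essentially the position that worked before. Lower 7 mm onto or over the tip.

>>> send_rows(series=[[[0.01,0,-0.08],0,0.3],[[0,0,-0.08],0,0.3],[[0,0,-0.08],0,0.3],[[0,0,0],0,0.3],[[0,0,0],0,0.3]])

```text
t: 21.37
eef_pos: [0.6177, 0.0287, 0.1709]
orientation: [-180.0, -0.0, 121.6]
contact_force: [0.2, -0.1, -1.3]
width: 0.0387
```

```bash
python3 look.py h
```

```text
21.37 [0.6177 0.0287 0.1709] [-180.    -0.   121.6] 0.0387 [ 0.24 -0.12 -1.3 ]
21.42 [0.6178 0.0287 0.1711] [-180.    -0.   121.6] 0.0385 [-0.12 -0.38 -1.27]
pan z med 0.1159 568 peak 0.114
origin (np.int64(312), np.int64(159)) x8
```

View pics/z_h.png

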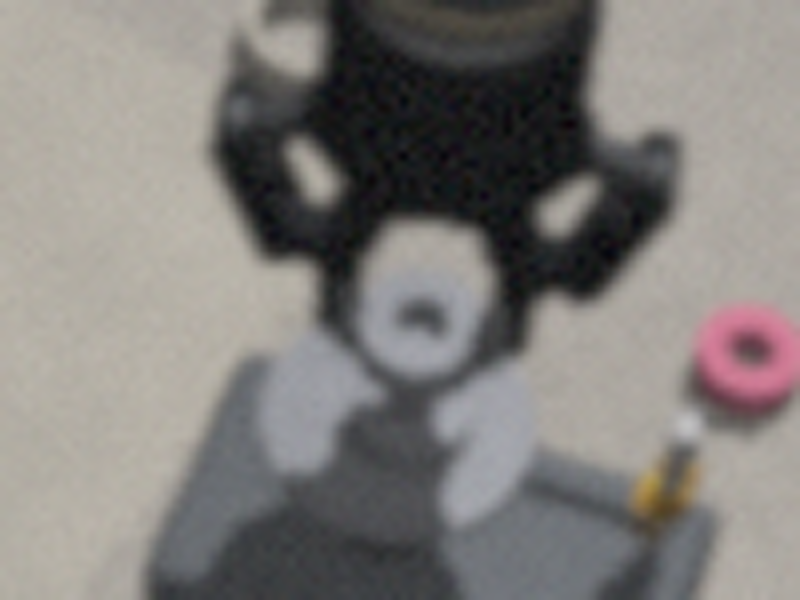

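The pan is unchanged with the ring's underside about 5 mm below tip height, so it has entered. Lower it.

>>> send_rows(series=[[[0,0,-0.14],0,0.3],[[0,0,-0.14],0,0.3],[[0,0,-0.14],0,0.3],[[0,0,-0.14],0,0.3],[[0,0,-0.14],0,0.3],[[0,0,-0.14],0,0.3],[[0,0,0],0,0.3],[[0,0,0],0,0.3]])

```text
t: 22.13
eef_pos: [0.6176, 0.0287, 0.1455]
orientation: [-180.0, -0.0, 121.6]
contact_force: [0.4, -1.0, -1.0]
width: 0.0387
```

```bash
python3 look.py i
```

```text
22.13 [0.6176 0.0287 0.1455] [-180.    -0.   121.6] 0.0387 [ 0.37 -1.03 -1.01]
22.18 [0.6179 0.0287 0.1459] [-180.    -0.   121.6] 0.0384 [ 0.5   0.01 -1.62]
pan z med 0.1159 485 peak 0.114
origin (np.int64(312), np.int64(159)) x8
```

View pics/z_i.png

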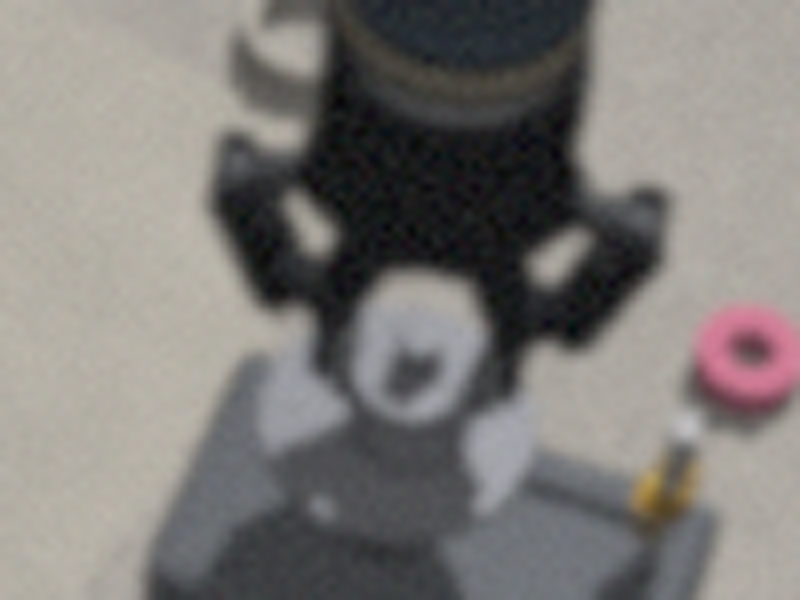

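>>> send_rows(series=[[[0,0,-0.08],0,0.3],[[0,0,-0.08],0,0.3],[[0,0,-0.08],0,0.3],[[0,0,-0.08],0,0.3],[[0,0,-0.08],0,0.3],[[0,0,0],0,0.3],[[0,0,0],0,0.3],[[0,0,0],0,-0.4],[[0,0,0],0,-0.4],[[0,0,0],0,-0.4],[[0,0,0],0,-0.4],[[0,0,0],0,-0.4]])

```text
t: 23.23
eef_pos: [0.6179, 0.0287, 0.1342]
orientation: [180.0, 0.0, 121.6]
contact_force: [0.1, -0.2, 0.1]
width: 0.0603
```

```bash
python3 look.py j;  python3 -c "
from h import *
print(robot.state()['qpos'].round(1))"
```

```text
23.23 [0.6179 0.0287 0.1342] [180.    0.  121.6] 0.0603 [ 0.11 -0.17  0.05]
23.28 [0.6179 0.0287 0.1341] [180.    0.  121.6] 0.0598 [0.18 0.77 0.08]
pan z med 0.1073 552 peak 0.106
origin (np.int64(312), np.int64(159)) x8
[ -7.7  37.2  88.2  -0.   54.6 -39.3]
```

View pics/z_j.png

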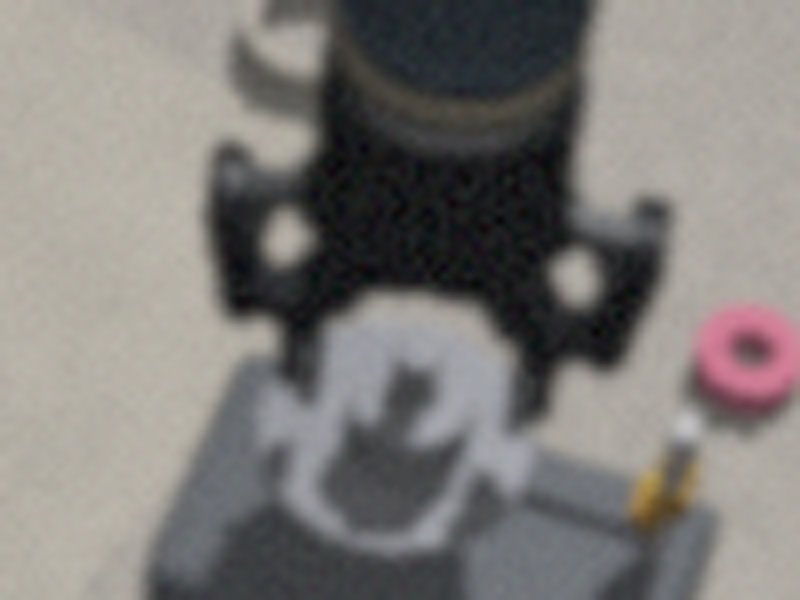

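The pan is now at 0.1073, so the pointer is about 7.6 mm above mid. A third ring should bring it level. Next ring at (0.445, −0.191), turning −88° this time because of joint 6's range.

>>> send_rows(series=[[[0,0,0.9],0,-0.4],[[0,0,0.9],0,-0.4],[[0,0,0.9],0,-0.4],[[-0.34,-0.43,0],-1,-0.4],[[-0.34,-0.43,0],-1,-0.4],[[-0.34,-0.43,0],-1,-0.4],[[-0.34,-0.43,0],-1,-0.4],[[-0.34,-0.43,0],-1,-0.4],[[-0.34,-0.43,0],-1,-0.4],[[-0.34,-0.43,0],-1,-0.4],[[-0.34,-0.43,0],-1,-0.4],[[-0.34,-0.43,0],-1,-0.4],[[-0.34,-0.43,0],-1,-0.4],[[-0.34,-0.43,0],-1,-0.4],[[-0.34,-0.43,0],-1,-0.4],[[-0.34,-0.43,0],-1,-0.4],[[-0.34,-0.43,0],-1,-0.4],[[-0.34,-0.43,0],-1,-0.4],[[-0.34,-0.43,0],-1,-0.4],[[-0.34,-0.43,0],-1,-0.4]])

```text
t: 25.0
eef_pos: [0.4439, -0.1912, 0.2152]
orientation: [180.0, 0.0, 53.4]
contact_force: [-0.3, 0.3, 0.3]
width: 0.0594
```

>>> send_rows(series=[[[0,0,-0.5],-1,-0.4],[[0,0,-0.9],-1,-0.4],[[0,0,-0.9],-1,-0.4],[[0,0,-0.9],-1,-0.4],[[0,0,-0.9],-1,-0.4],[[0,0,-0.9],0,-0.4],[[0,0,0],0,-0.4],[[0,0,0],0,-0.4]])

```text
t: 25.67
eef_pos: [0.4438, -0.1901, 0.0642]
orientation: [-179.8, 0.1, 33.6]
contact_force: [-0.0, 1.0, 0.5]
width: 0.0595
```

```bash
python3 look.py k; python3 - <<'E'
from h import *
for n in("scene","top"):
    d=np.load("sd_k.npy")
    if n=="top":
        im,d=imaging.get_image("top")
    K,R,t=cm(n);vv,uu=np.mgrid[:400,:640]
    X=(np.stack([(uu-K[0,2])/K[0,0]*d,(vv-K[1,2])/K[1,1]*d,d],-1)-t)@R
    m=(np.hypot(X[...,0]-.614,X[...,1]-.028)<.043)&(np.hypot(X[...,0]-.6178,X[...,1]-.0287)>.026)&(X[...,2]<.13)&(X[...,2]>.085)
    print(n,"pan",np.median(X[m][:,2]),m.sum())
im=cv2.imread("pics/s_k.png");cv2.imwrite("pics/k.png",im[170:330,200:440].repeat(3,0).repeat(3,1))
E
```

```text
25.67 [ 0.4438 -0.1901  0.0642] [-1.798e+02  1.000e-01  3.360e+01] 0.0595 [-0.02  0.98  0.46]
25.72 [ 0.4447 -0.1907  0.0654] [-180.    -0.    33.6] 0.0597 [ 0.27 -0.09  0.66]
pan z med 0.1071 586 peak 0.106
origin (np.int64(312), np.int64(159)) x8
scene pan 0.10696844938155606 396
top pan 0.10765031480590355 257
```

View pics/k.png

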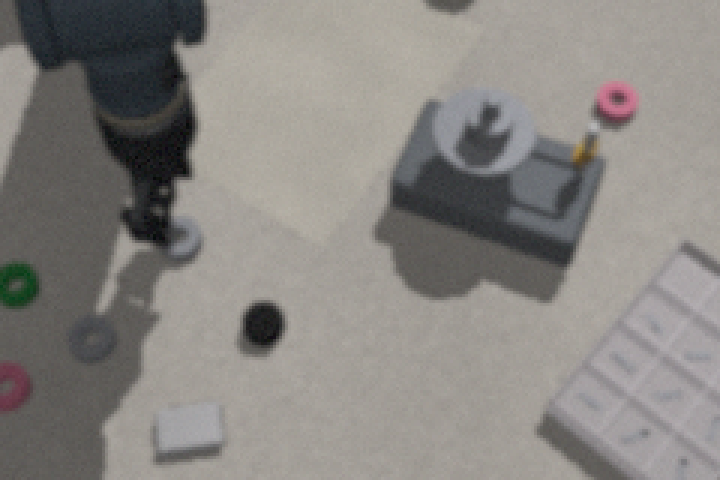

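>>> send_rows(series=[[[0,0,-0.8],0,-0.4],[[0,0,-0.7],0,-0.4],[[0,0,-0.33],0,-0.4],[[0,0,0],0,-0.4],[[0,0,0],0,0.3],[[0,0,0],0,0.3],[[0,0,0],0,0.3],[[0,0,0],0,0.3],[[0,0,0],0,0.3],[[0,0,0],0,0.3]])

```text
t: 26.65
eef_pos: [0.4451, -0.1911, 0.0114]
orientation: [179.9, -0.1, 33.6]
contact_force: [-1.0, -0.1, 6.9]
width: 0.0387
```

>>> send_rows(series=[[[0,0,0],0,-0.3],[[0,0,0],0,-0.3],[[0,0,0],0,-0.3],[[0,0,0],1,-0.3],[[0,0,0],1,-0.3],[[0,0,0],1,-0.3],[[0,0,0],1,-0.3],[[0,0,0],1,-0.3],[[0,0,0],1,-0.3],[[0,0,0],1,-0.3],[[0,0,0],1,-0.3],[[0,0,0],1,-0.3],[[0,0,0],1,-0.3],[[0,0,0],1,-0.3],[[0,0,0],1,-0.3],[[0,0,0],1,-0.3],[[0,0,0],1,-0.3],[[0,0,0],1,-0.3],[[0,0,0],1,-0.3],[[0,0,0],1,-0.3]])

```text
t: 28.32
eef_pos: [0.4444, -0.1905, 0.01]
orientation: [-180.0, -0.0, 101.8]
contact_force: [-0.3, 0.6, -0.6]
width: 0.0556
```

>>> send_rows(series=[[[0,0,0],1,-0.3],[[0,0,0],1,-0.3],[[0,0,0],1,-0.3],[[0,0,0],1,-0.3],[[0,0,0],1,-0.3],[[0,0,0],0,-0.3],[[0,0,0],0,0.3],[[0,0,0],0,0.3],[[0,0,0],0,0.3],[[0,0,0],0,0.3],[[0,0,0],0,0.3],[[0,0,0],0,0.3]])

```text
t: 29.32
eef_pos: [0.4443, -0.1905, 0.0103]
orientation: [-180.0, -0.0, 121.6]
contact_force: [-1.6, -1.1, 5.0]
width: 0.0386
```

>>> send_rows(series=[[[0,0,0.4],0,0.3],[[0,0,0.9],0,0.3],[[0,0,0.9],0,0.3],[[0,0,0.9],0,0.3],[[0,0,0.9],0,0.3],[[0,0,0.9],0,0.3],[[0,0,0.7],0,0.3],[[0,0,0.4],0,0.3],[[0.34,0.43,0],0,0.3],[[0.48,0.61,0],0,0.3],[[0.5,0.63,0],0,0.3],[[0.5,0.63,0],0,0.3],[[0.5,0.63,0],0,0.3],[[0.5,0.63,0],0,0.3],[[0.5,0.63,0],0,0.3],[[0.5,0.63,0],0,0.3],[[0.5,0.63,0],0,0.3],[[0.5,0.63,0],0,0.3],[[0.5,0.63,0],0,0.3],[[0.46,0.6,0],0,0.3]])

```text
t: 30.98
eef_pos: [0.6181, 0.03, 0.1892]
orientation: [-180.0, -0.0, 121.6]
contact_force: [1.2, -0.8, -0.7]
width: 0.0385
```

>>> send_rows(series=[[[0,0,0],0,0.3],[[0,0,-0.1],0,0.3],[[0,0,-0.1],0,0.3],[[0,0,-0.1],0,0.3],[[0,0,0],0,0.3],[[0,0,0],0,0.3],[[0,0,0],0,0.3],[[0,0,0],0,0.3]])

```text
t: 31.65
eef_pos: [0.6178, 0.0282, 0.1813]
orientation: [180.0, 0.0, 121.6]
contact_force: [0.3, -0.6, -1.3]
width: 0.0384
```

```bash
python3 look.py l
```

```text
31.65 [0.6178 0.0282 0.1813] [180.    0.  121.6] 0.0384 [ 0.29 -0.6  -1.33]
31.7 [0.6179 0.0283 0.1814] [180.    0.  121.6] 0.0382 [ 0.82  0.75 -1.14]
pan z med 0.1073 558 peak 0.106
origin (np.int64(312), np.int64(159)) x8
```

View pics/z_l.png

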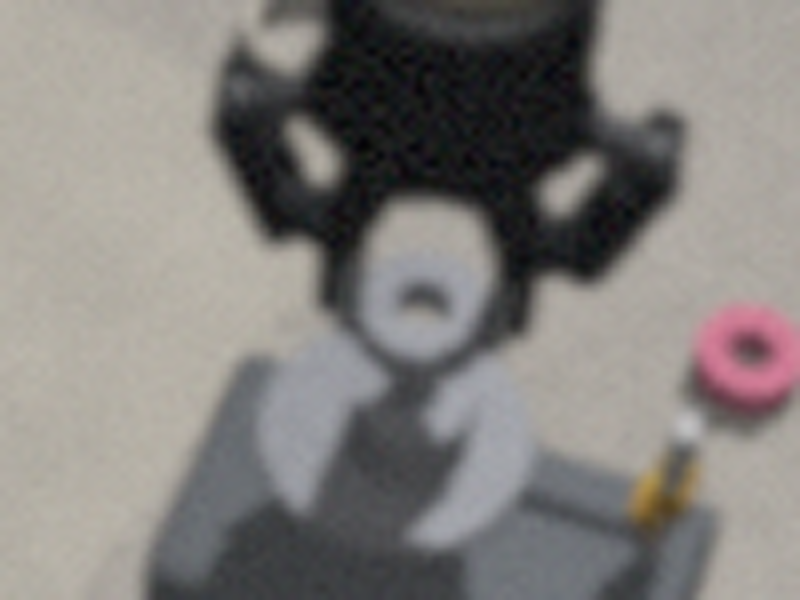

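>>> send_rows(series=[[[0,0.015,-0.15],0,0.3],[[0,0,-0.15],0,0.3],[[0,0,-0.1],0,0.3],[[0,0,-0.08],0,0.3],[[0,0,-0.08],0,0.3],[[0,0,-0.08],0,0.3],[[0,0,0],0,0.3],[[0,0,0],0,0.3]])

```text
t: 32.42
eef_pos: [0.6178, 0.0292, 0.1617]
orientation: [-180.0, -0.0, 121.6]
contact_force: [0.1, 0.3, -1.0]
width: 0.0389
```

```bash
python3 look.py m
```

```text
32.42 [0.6178 0.0292 0.1617] [-180.    -0.   121.6] 0.0389 [ 0.14  0.29 -1.  ]
32.47 [0.6179 0.0292 0.1619] [180.    0.  121.6] 0.0386 [ 0.59  0.11 -1.28]
pan z med 0.1072 535 peak 0.106
origin (np.int64(312), np.int64(159)) x8
```

View pics/z_m.png

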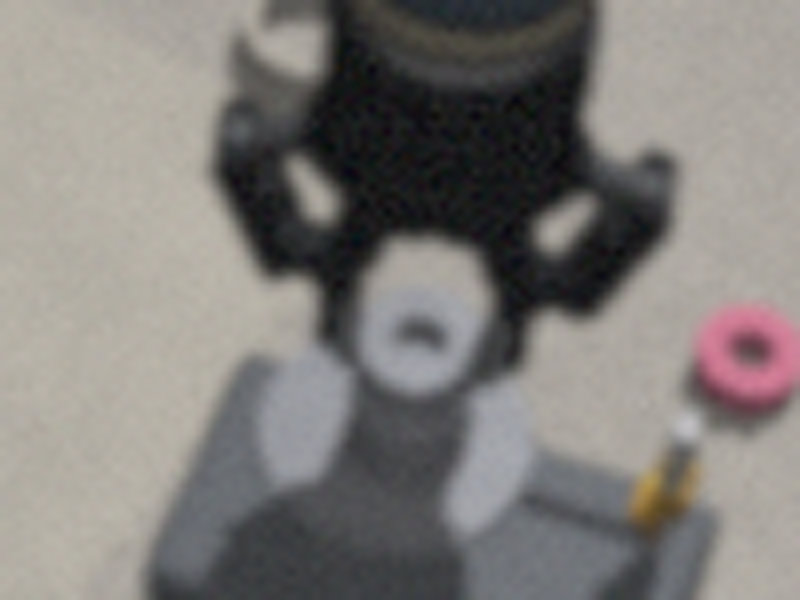

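Entered again. I'll lower to the expected equilibrium depth and check before release.

>>> send_rows(series=[[[0,0,-0.1],0,0.3],[[0,0,-0.1],0,0.3],[[0,0,-0.1],0,0.3],[[0,0,-0.1],0,0.3],[[0,0,-0.08],0,0.3],[[0,0,-0.08],0,0.3],[[0,0,-0.08],0,0.3],[[0,0,-0.08],0,0.3],[[0,0,-0.07],0,0.3],[[0,0,0],0,0.3],[[0,0,0],0,0.3]])

```text
t: 33.43
eef_pos: [0.6177, 0.0292, 0.1381]
orientation: [-180.0, -0.0, 121.6]
contact_force: [-0.7, 0.3, -0.6]
width: 0.0386
```

```bash
python3 look.py n
```

```text
33.43 [0.6177 0.0292 0.1381] [-180.    -0.   121.6] 0.0386 [-0.67  0.29 -0.63]
33.48 [0.6177 0.0292 0.1383] [-180.    -0.   121.6] 0.0384 [-1.06  0.27 -0.8 ]
pan z med 0.0999 522 peak 0.098
origin (np.int64(312), np.int64(159)) x8
```

Pan at 0.0999 with the ring seated. Release, retreat up and away.

>>> send_rows(series=[[[0,0,0],0,-0.4],[[0,0,0],0,-0.4],[[0,0,0],0,-0.4],[[0,0,0],0,-0.4],[[0,0,0],0,-0.4],[[0,0,0.5],0,-0.4],[[0,0,0.9],0,-0.4],[[0,0,0.9],0,-0.4],[[0,0,0.9],0,-0.4],[[-0.7,0,0],0,-0.4],[[-0.7,0,0],0,-0.4],[[-0.7,0,0],0,-0.4],[[-0.7,0,0],0,-0.4],[[-0.7,0,0],0,-0.4],[[0,0,0],0,-0.4],[[0,0,0],0,-0.4],[[0,0,0],0,-0.4],[[0,0,0],0,-0.4]])

```text
t: 35.03
eef_pos: [0.5143, 0.0289, 0.2345]
orientation: [179.9, 0.1, 121.6]
contact_force: [-0.2, -0.0, 0.0]
width: 0.0598
```

```bash
python3 look.py o; python3 - <<'E'
from h import *
for n in("scene","top"):
    im,d=imaging.get_image(n)
    if n=="top": cv2.imwrite("pics/t_o.png",im)
    K,R,t=cm(n);vv,uu=np.mgrid[:400,:640]
    X=(np.stack([(uu-K[0,2])/K[0,0]*d,(vv-K[1,2])/K[1,1]*d,d],-1)-t)@R
    m=(np.hypot(X[...,0]-.614,X[...,1]-.028)<.043)&(np.hypot(X[...,0]-.6178,X[...,1]-.0287)>.026)&(X[...,2]<.13)&(X[...,2]>.08)
    print(n,"pan",np.median(X[m][:,2]),m.sum())
    hsv=cv2.cvtColor(im,cv2.COLOR_BGR2HSV)
    m=(hsv[...,0]>8)&(hsv[...,0]<32)&(hsv[...,1]>110)&(np.hypot(X[...,0]-.688,X[...,1]-.073)<.03)&(X[...,2]>.08)
    print("brass",np.median(X[m][:,2]))
im=cv2.imread("pics/s_o.png");cv2.imwrite("pics/o.png",cv2.resize(im[100:320,180:460],(760,597),interpolation=cv2.INTER_CUBIC))
E
```

```text
35.03 [0.5143 0.0289 0.2345] [1.799e+02 1.000e-01 1.216e+02] 0.0598 [-0.23 -0.    0.03]
35.08 [0.5142 0.029  0.2343] [1.799e+02 1.000e-01 1.216e+02] 0.0599 [0.14 0.35 0.22]
pan z med 0.0984 575 peak 0.098
origin (np.int64(312), np.int64(159)) x8
scene pan 0.09794777550576239 363
brass 0.092449004259485
top pan nan 0
brass nan
  return _methods._mean(a, axis=axis, dtype=dtype,
  ret = ret.dtype.type(ret / rcount)
```

View pics/o.png

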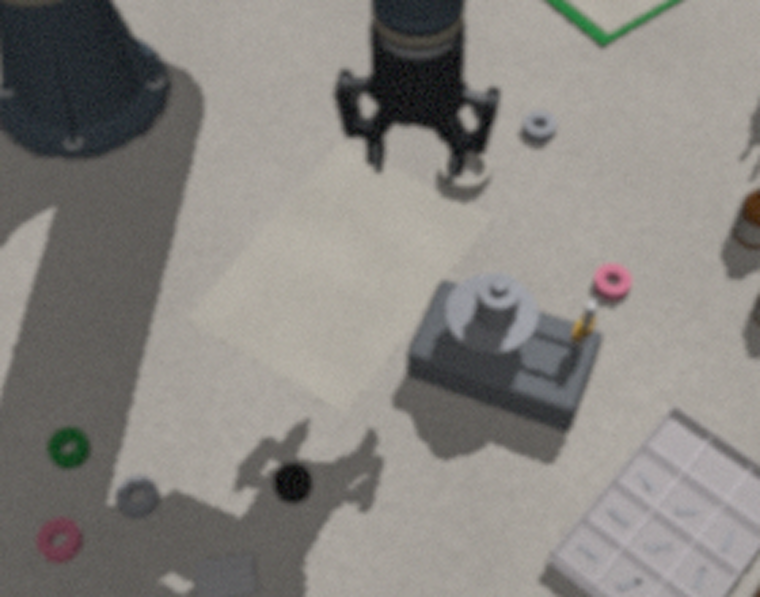

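View pics/z_o.png

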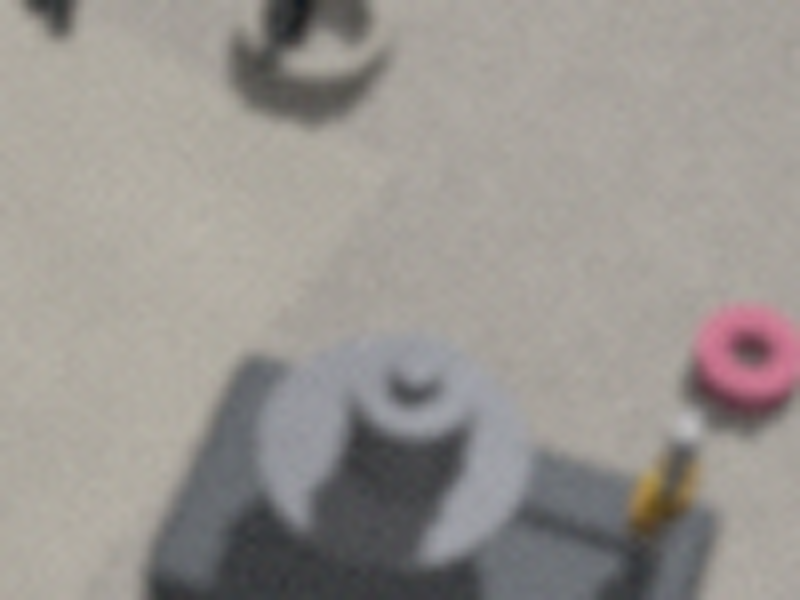

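```bash
python3 -c "
from cell import robot
print(robot.finish_job())"
```

```text
the job is handed in; nothing more can be done
None
```

I threaded three steel rings onto the scale's post, one at a time. I lowered each to about where its own weight would hold the pan before letting go, then backed the arm away and handed the job in at about 35 s.

**Last checks (scene camera):**
- **Rings on the post:** all three are stacked, with the post tip showing through the top one.
- **Pointer:** the pan top reads about 0.098 m, which puts the pointer near 0.0863 m. The brass block's middle is about 0.087 to 0.088 m, so the pointer is about 1 mm low, inside the ±7 mm band.
- **Spare rings:** the two left over are flat on the table. The pink and green look-alikes, tape, tin, cap and marker look untouched in the picture.

**Failed or missing:**
- **First ring:** my first regrip closed too high and slid onto the ring's top, so I regripped lower. The ring then rested on the post tip, sinking the pan about 4 mm, until I shifted it about 1.5 mm and it went in.
- **Top camera:** it gave no final reading because the arm blocked its view of the scale, so the final pointer height comes from the scene camera alone. The two cameras agreed within about 1 mm on the pan height earlier.

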